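# Put the wax tins in the warmer

### The job

Get the drum-wax tins warming: push the warmer's sprung guard over until it snaps to its open stop, stand every tin on the bench upright in a bay of its own, and press every lid fully home. With all of them in and closed, push the guard back over so it snaps shut, and only then set the heat lever in line with the green pointer; leave the other things on the bench as they are.

Things in the scene. Friction and masses are not known exactly. Their poses are not given: they have to be found in the camera images.
- warmer: bench warmer for wax tins: fixed grey box, 150 mm (x) by 285 mm (y) by 30 mm high; on top a copper-floored tray, ribs 8 mm high making a row of three bays (inside 73 mm along y, 77 mm along x; 76 mm apart along y). Origin: underside, below the middle bay; z up; x points away from the robot, to the guard's hinge edge; at its -y end a 45 mm high console carries the heat lever
- bay0 (a point): centre of the floor of the warmer's +y (left) bay, 30 mm above the bench; a tin's underside centre comes here (a few mm off is fine)
- bay1 (a point): centre of the floor of the warmer's middle bay, 30 mm above the bench; a tin's underside centre comes here (a few mm off is fine)
- bay2 (a point): centre of the floor of the warmer's -y (right) bay, next to the lever, 30 mm above the bench; a tin's underside centre comes here (a few mm off is fine)
- guard (a joint): angle of the sprung guard stand: steel U-hoop folding over the warmer about an axis along the warmer's y (x +80 mm, z 62 mm in its frame). 0 = shut stop, leaning 0.5 rad to -x over the bays; 0.5 = upright, over-centre; 1.0 = open stop, leaning 0.5 rad to +x. A spring drives it from upright to the nearer stop and holds it: about 4 N on the bar, square to the arms, moves it off a stop
- guard_bar (a point): middle of the guard's cross bar (red sleeve 18 mm thick, 120 mm long, on a 10 mm steel bar 260 mm long, along the warmer's y), 90 mm from its hinge axis; moves with the guard: 141 mm above the bench at both stops, 152 mm when upright
- tin_amber: steel wax tin with an orange band round it, 58 mm diameter, 48 mm high to its rim, 0.25 kg; may be absent. Origin: centre of its underside, z up
- lid_amber (a joint): how far the brass push-in lid (44 mm diameter, on the tin's axis) of the orange tin is pressed in, m: 0 = its top stands 9 mm above the rim, 0.006 = fully home, top 3 mm above the rim. Stiff: moves under more than about 7 N downward and stays where it is left
- tin_blue: steel wax tin with a blue band round it, 58 mm diameter, 48 mm high to its rim, 0.25 kg; may be absent. Origin: centre of its underside, z up
- lid_blue (a joint): how far the brass push-in lid (44 mm diameter, on the tin's axis) of the blue tin is pressed in, m: 0 = its top stands 9 mm above the rim, 0.006 = fully home, top 3 mm above the rim. Stiff: moves under more than about 7 N downward and stays where it is left
- tin_white: steel wax tin with a white band round it, 58 mm diameter, 48 mm high to its rim, 0.25 kg; may be absent. Origin: centre of its underside, z up
- lid_white (a joint): how far the brass push-in lid (44 mm diameter, on the tin's axis) of the white tin is pressed in, m: 0 = its top stands 9 mm above the rim, 0.006 = fully home, top 3 mm above the rim. Stiff: moves under more than about 7 N downward and stays where it is left
- tin_green: steel wax tin with a green band round it, 58 mm diameter, 48 mm high to its rim, 0.25 kg; may be absent. Origin: centre of its underside, z up
- lid_green (a joint): how far the brass push-in lid (44 mm diameter, on the tin's axis) of the green tin is pressed in, m: 0 = its top stands 9 mm above the rim, 0.006 = fully home, top 3 mm above the rim. Stiff: moves under more than about 7 N downward and stays where it is left
- heat_lever (a joint): angle of the heat lever (black ball knob on a steel rod) about an axis along the warmer's y: 0 = leaning 0.6 rad from upright to the warmer's -x (off), 0.6 = upright, 1.35 = far stop, leaning to +x. Stays where it is left; about 2 N at the knob moves it
- lever_knob (a point): centre of the lever's black ball knob, 24 mm diameter, 85 mm from its pivot, which lies at x +25 mm, y -174 mm, z 50 mm in the warmer's frame
- heat_target (a point): where the centre of the lever's knob lies when the lever is in line with the green setting pointer (a short green arm with a green ball, 56 mm long, on the lever's -y side, turning about the lever's pivot; already set, does not move)
- sanding_block: cork sanding block, 100 x 65 x 30 mm; origin: centre of its underside (tools: near the middle); a bystander
- tape_roll: roll of paper tape, 76 mm across, 24 mm high; origin: centre of its underside (tools: near the middle); a bystander
- pencil: red pencil, 130 mm; origin: centre of its underside (tools: near the middle); a bystander
- glue_bottle: yellow glue bottle, 150 mm tall; origin: centre of its underside (tools: near the middle); a bystander
- wax_brush: brush lying on the bench; origin: centre of its underside (tools: near the middle); a bystander
- hoop_offcut: flat pale wood offcut, 160 x 50 x 20 mm; origin: centre of its underside (tools: near the middle); a bystander
- mallet: hammer lying on the bench; origin: centre of its underside (tools: near the middle); a bystander
Not all that is in view belongs to the job. What is shaped like the tin_blue but purple is not meant.

How it is judged:
On the way, in this order (a step that is already met when the one before it is completed fails the run):
1. the guard rests at its open stop (value of joint guard above 0.9 rad), for 0.2 s.
2. with the guard open, every tin stands in a bay with its lid home (x of tin_amber in the frame of warmer between -0.015 and 0.015 m and y of tin_amber in the frame of warmer between -0.092 and 0.092 m and z of tin_amber in the frame of warmer between 0.026 and 0.0335 m and angle between each of tin_amber, tin_blue, tin_white, tin_green's own z axis and vertical below 0.08 rad and value of joint each of lid_amber, lid_blue, lid_white, lid_green above 0.0048 m and x of tin_blue in the frame of warmer between -0.015 and 0.015 m and y of tin_blue in the frame of warmer between -0.092 and 0.092 m and z of tin_blue in the frame of warmer between 0.026 and 0.0335 m and x of tin_white in the frame of warmer between -0.015 and 0.015 m and y of tin_white in the frame of warmer between -0.092 and 0.092 m and z of tin_white in the frame of warmer between 0.026 and 0.0335 m and x of tin_green in the frame of warmer between -0.015 and 0.015 m and y of tin_green in the frame of warmer between -0.092 and 0.092 m and z of tin_green in the frame of warmer between 0.026 and 0.0335 m and value of joint guard above 0.9 rad), for 0.2 s.
3. the guard has snapped shut again (value of joint guard below 0.1 rad), for 0.2 s.
4. with the guard shut, the heat lever is in line with the green pointer (value of joint guard below 0.1 rad and distance between lever_knob and heat_target below 0.01 m), for 0.2 s.
At the end, for the whole second after the job is handed in: every tin present stands upright (within 0.08 rad) and at rest on the floor of a bay with its lid pressed in at least 4.8 of 6 mm, the guard is at its shut stop (joint under 0.1 rad), and the lever's knob is within 10 mm of the target point (all of step 4 and x of tin_amber in the frame of warmer between -0.015 and 0.015 m and y of tin_amber in the frame of warmer between -0.092 and 0.092 m and z of tin_amber in the frame of warmer between 0.026 and 0.0335 m and angle between each of tin_amber, tin_blue, tin_white, tin_green's own z axis and vertical below 0.08 rad and value of joint each of lid_amber, lid_blue, lid_white, lid_green above 0.0048 m and x of tin_blue in the frame of warmer between -0.015 and 0.015 m and y of tin_blue in the frame of warmer between -0.092 and 0.092 m and z of tin_blue in the frame of warmer between 0.026 and 0.0335 m and x of tin_white in the frame of warmer between -0.015 and 0.015 m and y of tin_white in the frame of warmer between -0.092 and 0.092 m and z of tin_white in the frame of warmer between 0.026 and 0.0335 m and x of tin_green in the frame of warmer between -0.015 and 0.015 m and y of tin_green in the frame of warmer between -0.092 and 0.092 m and z of tin_green in the frame of warmer between 0.026 and 0.0335 m and linear speed of each of tin_amber, tin_blue, tin_white, tin_green below 0.02 m/s); the robot touches nothing.
It fails at once if a bystander is moved more than 6 cm, or the glue bottle is knocked over (distance of any of sanding_block, tape_roll, pencil, glue_bottle, wax_brush, hoop_offcut, mallet from where it was at the start of the episode above 0.06 m or angle between glue_bottle's own z axis and vertical above 0.5 rad).
Of tin_amber, tin_blue, tin_white, tin_green only 2 to 3 are there at a start; the rules pass over those that are not, and their reading is None.
At some moment in a run one of tin_amber, tin_blue, tin_white, tin_green may be knocked a few centimetres aside while the robot is not near it.
It also fails if it takes over 210 s, if anything falls off the work surface, if the arm or the gripper's body presses on something with over 40 N, if the wrist force passes 120 N, or if a joint passes its speed limit or range.

### The arm

A 7-joint arm with a two-finger parallel gripper is mounted at the origin on the work surface. World frame = base frame: x ahead of the robot, y to its left, z up, the work surface at z = 0. Lengths are in m, angles in rad, forces in N, time in s.
With the tool pointing down it reaches from about 0.4 to 0.9 m from the base axis. Payload 5.6 kg.
Tool frame: the origin (TCP) lies on the centre line of the jaws, within the pads' length; the fingertips stand 8 mm ahead of it and the grasp point (between the pads) lies 11 mm behind it; z points along the fingers, y is the line along which they close (so a half turn about z gives the same grasp; the last joint's range is limited). The gripper opens to 92 mm and grips with 3 to 60 N. Pads are 20 mm wide; open, the fingers measure 128 mm over their backs; the gripper's body (75 mm by 189 mm) begins 69 mm behind the grasp point.
Start: joints at [1.306, 0.468, -0.012, 1.603, 0.006, 1.071, -0.056], TCP at [0.143, -0.634, 0.191] pointing down, gripper open.
Joint ranges: [-2.53, 2.53], [-0.31, 2.02], [-1.57, 1.55], [0.28, 2.44], [-1.29, 4.43], [0.15, 1.84], [-2.92, 2.92]. Speed limits (rad/s): [2.57, 2.57, 3.14, 3.14, 3.14, 3.14, 3.14].

### API

Orientations are given as a rotation vector (axis times angle).
In Python, from station import bot gives the robot as it stands.
- The arm moves only by the tool jog_arm, never from a script. Its arguments are lists of equal length, an entry for each row: "slide": the shift along the tool's x, y, z in mm, a list of three; "rotation": the turn, a rotation vector about the tool's x, y, z in degrees, a list of three. A call has 1 to 20 rows; each row shifts and turns the commanded pose from where the row before left it, along the tool's axes as they then stand; what a row does not reach is not made up. A row lasts 1/10 s, in which the tool goes at most 50 mm and 8.59 degrees, less where a joint would pass 70% of its speed; a pose out of reach is approached as far as the arm can. A call is refused whole if a number of a shift passes 50 or a number of a turn 8.59, either way. A call with a gripper value outside its range is refused whole. "grip" is the opening, from 0 (shut) to 1 (fully open), set as the call begins (left out, the last holds). The fingers move at their own pace and stop on an object; the grip force is fixed at half the most. Time passes only in rows, so rows that do not move let the fingers close. It gives the time, the measured TCP pose, the force, the opening and the grip force at its end, in the units of the state.
- bot.state(): the state, without advancing time (a new reading comes with each control period).
- bot.camera(name): name is "scene" or "side" or "wrist"; returns a dict with "color" (420x560x3 uint8, red, green, blue), "fx", "fy", "cx", "cy" (pixels), "R" (3x3) and "t" (3): a world point X has camera coordinates R X + t; the wrist camera has in their place "hand_eye" (4x4, takes a point from camera to tool coordinates, whose origin is the TCP and whose axes are the flange's). Camera axes: x right, y down, z forward; pixel columns grow to the right and rows downward; lengths in m; the calibration is good to about 2 mm. The wrist camera is an equidistant fisheye: a pixel r from the principal point sees the ray r / f radians off the axis. A picture is of the moment at which its call begins: read the wrist's pose just before it. There is no depth.
- bot.finish_job(): hands the job in; it is judged then, once.
Trained networks look in the newest picture that a camera, given by its name, has taken for a name from the list of things; names that differ only in an ending like _2 or _b are one class to them, and where a whole thing is asked for, a point or a joint stands for the part that bears it (a point fixed in the world has none). Each returns a list of dicts, best first, with "p" (0 to 1); they miss things now and then, are a little off and sometimes report something else, mostly with a low value. They report only what shows in the picture. A call takes as long as a camera call. They do not tell look-alikes from the thing itself.
- bot.cut_out(camera, label): "pixels" (420x560 bool, what is visible of it) and "xy" ([column, row] in pixels, amid what is visible of it).
- bot.tip_of(camera, label): "xy" ([column, row] in pixels: a listed point, or the origin of a listed thing).
The state is a dict: "t": time; "joint_positions": joint angles; "joint_vel": joint speeds; "joint_torque": joint torques, N m; "eef_pos": TCP position; "eef_rot": TCP orientation; "wrist_force": force on the tool from outside, world axes, zero at the start; "moment": the same for the moment, N m; "finger_gap": opening from 0.0 (shut) to 1.0 (fully open); "grasp_force": force on a finger pad.
Only numpy, scipy, OpenCV 4.12 (cv2) and the standard library are available. Lean on these libraries where they do the work, as an engineer would, in place of code of your own. Each camera call takes 0.05 s, during which the arm holds its last target. There are 200 camera calls.

## Working session

There is one attempt and no reset: what is moved stays moved. The work goes in short steps, Python scripts to look and compute and a tool call to move; the robot and the scene stay as the last step left them, time stands still between calls to the robot, and variables do not carry over. Pictures are saved under pics/ and viewed, at most 14 in all, crops included, and the job is handed in when it is done.

Besides the shell and the picture viewer there is one more tool, called after "Emit:" as a command line: name --argument value ..., lists and objects as JSON in quotes. jog_arm: Moves the arm, as the interface text tells. Its arguments: {"type":"object","properties":{"slide":{"type":"array","items":{"type":"array","items":{"type":"number"}}},"rotation":{"type":"array","items":{"type":"array","items":{"type":"number"}}},"grip":{"type":"number"}},"required":["slide","rotation"]}

```bash
mkdir -p pics; ls; python3 - <<'E'
from station import bot
import cv2,numpy as np
s=bot.state();print({k:np.round(v,3).tolist() for k,v in s.items()})
for n in("scene","side"):
    c=bot.camera(n);cv2.imwrite(f"pics/{n}0.png",c["color"][:,:,::-1]);print(n,c["fx"],c["fy"],c["cx"],c["cy"],np.round(c["R"],3).tolist(),np.round(c["t"],3))
    for l in["warmer","tin_amber","tin_blue","tin_white","tin_green","guard_bar","lever_knob","heat_target","bay0","bay1","bay2"]:
        print(l,[(round(d["p"],2),np.round(d["xy"]).tolist()) for d in bot.tip_of(n,l)][:4])
E
```

```text
pics
{'t': 0.0, 'joint_positions': [1.306, 0.468, -0.012, 1.604, 0.006, 1.071, -0.056], 'joint_vel': [0.0, -0.0, 0.001, 0.0, 0.001, 0.002, 0.001], 'joint_torque': [-0.002, -52.057, -0.013, -24.375, -0.056, 0.017, 0.0], 'eef_pos': [0.143, -0.634, 0.19], 'eef_rot': [-3.121, -0.347, 0.001], 'wrist_force': [-0.307, -0.392, -0.261], 'moment': [0.027, 0.006, 0.016], 'grasp_force': 0.0, 'finger_gap': 1.003}
scene 472.1448494794687 472.1448494794687 270.3155865424791 209.6724814556095 [[0.505, 0.863, -0.006], [0.674, -0.399, -0.622], [-0.539, 0.31, -0.783]] [-0.292 -0.309  1.8  ]
warmer [(0.6, [270.0, 225.0])]
tin_amber []
tin_blue [(0.69, [316.0, 152.0]), (0.63, [294.0, 166.0])]
tin_white [(0.66, [340.0, 171.0]), (0.55, [288.0, 207.0]), (0.51, [234.0, 200.0]), (0.33, [274.0, 205.0])]
tin_green []
guard_bar [(0.91, [275.0, 206.0]), (0.71, [164.0, 313.0]), (0.19, [246.0, 232.0])]
lever_knob [(0.63, [217.0, 221.0]), (0.62, [235.0, 202.0]), (0.53, [340.0, 175.0])]
heat_target [(0.4, [225.0, 236.0])]
bay0 [(0.83, [288.0, 208.0]), (0.78, [246.0, 228.0]), (0.77, [267.0, 218.0])]
bay1 [(0.83, [288.0, 208.0]), (0.78, [246.0, 228.0]), (0.77, [267.0, 218.0])]
bay2 [(0.83, [288.0, 208.0]), (0.78, [246.0, 228.0]), (0.77, [267.0, 218.0])]
side 530.3154689362058 530.3154689362058 273.1950128823262 217.02107286443618 [[0.989, -0.147, -0.001], [-0.106, -0.708, -0.698], [0.102, 0.691, -0.716]] [-0.538  0.14   1.403]
warmer [(0.66, [267.0, 244.0])]
tin_amber []
tin_blue [(0.76, [190.0, 178.0]), (0.58, [203.0, 197.0])]
tin_white [(0.82, [234.0, 171.0])]
tin_green [(0.42, [206.0, 200.0])]
guard_bar [(0.94, [282.0, 205.0])]
lever_knob [(0.42, [278.0, 264.0])]
heat_target [(0.37, [213.0, 295.0])]
bay0 [(0.92, [266.0, 216.0]), (0.73, [275.0, 258.0]), (0.67, [265.0, 236.0])]
bay1 [(0.92, [266.0, 216.0]), (0.73, [275.0, 258.0]), (0.67, [265.0, 236.0])]
bay2 [(0.92, [266.0, 216.0]), (0.73, [275.0, 258.0]), (0.67, [265.0, 236.0])]
```

```bash
python3 - <<'E'
import cv2
a=cv2.imread("pics/scene0.png")[110:340,110:400];b=cv2.imread("pics/side0.png")[120:350,110:400]
cv2.imwrite("pics/sc.png",cv2.resize(a,(756,600),interpolation=cv2.INTER_CUBIC));cv2.imwrite("pics/si.png",cv2.resize(b,(756,600),interpolation=cv2.INTER_CUBIC))
E
```

```text
(no output)
```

View pics/sc.png

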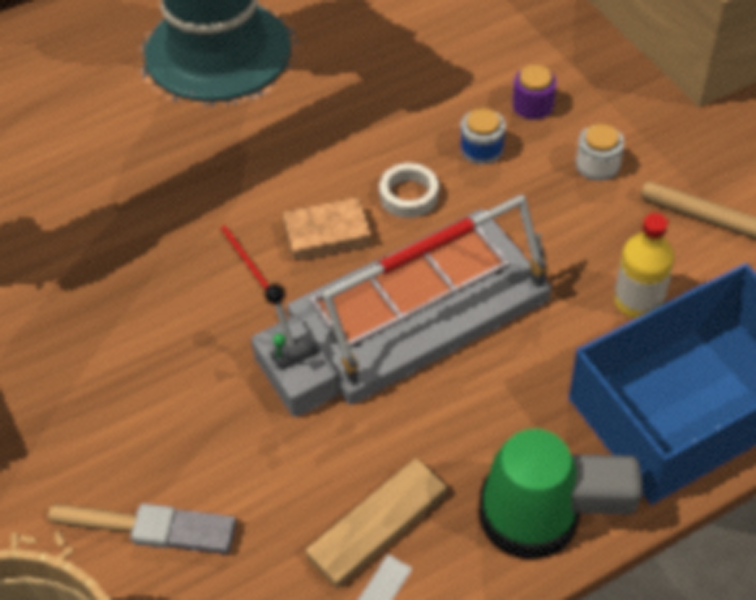

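View pics/si.png

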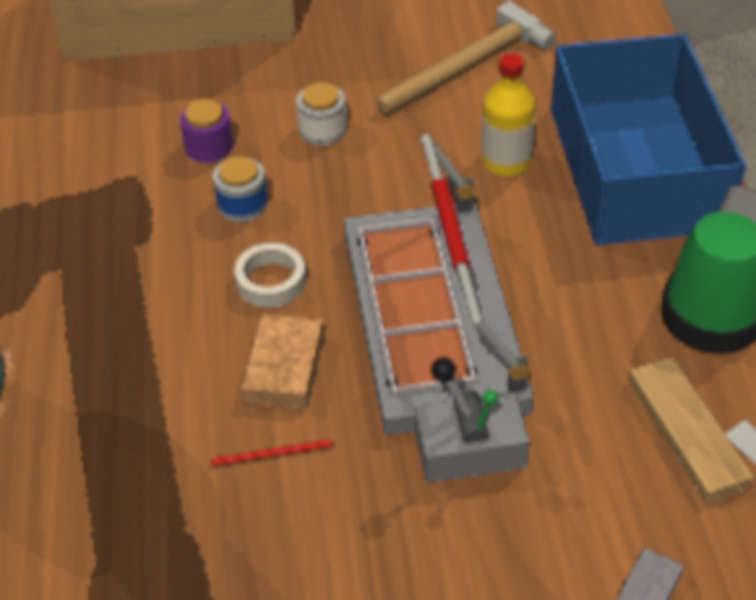

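The blue tin is at scene (295,161) and side (202,192). The white tin is at scene (340,168) and side (233,163). The purple look-alike is at scene (315,147) and side (189,170), and I exclude it. The guard leans toward the robot (shut), the lever knob is at scene (215,222), and the green pointer ball is at about scene (217,241).

```bash
cat >h.py <<'E'
import numpy as np,cv2
from station import bot
from scipy.spatial.transform import Rotation as Ro
from scipy.optimize import least_squares
def ray(c,uv):
    d=c["R"].T@np.array([(uv[0]-c["cx"])/c["fx"],(uv[1]-c["cy"])/c["fy"],1]);return -c["R"].T@c["t"],d/np.linalg.norm(d)
def atz(c,uv,z):
    o,d=ray(c,uv);return o+d*(z-o[2])/d[2]
def tri(rs):
    A=sum(np.eye(3)-np.outer(d,d) for o,d in rs);b=sum((np.eye(3)-np.outer(d,d))@o for o,d in rs);return np.linalg.solve(A,b)
def proj(c,X):
    p=c["R"]@np.asarray(X)+c["t"];return np.array([c["fx"]*p[0]/p[2]+c["cx"],c["fy"]*p[1]/p[2]+c["cy"]])
E
python3 - <<'E'
from h import *
C={n:bot.camera(n) for n in("scene","side")}
P=lambda v:np.round(v,3).tolist()
for n,c in C.items():
    for l,z in [("bay0",.03),("warmer",0),("tin_blue",0),("tin_white",0),("guard_bar",.141)]:
        print(n,l,[(round(d["p"],2),P(atz(c,d["xy"],z))) for d in bot.tip_of(n,l)][:4])
    for l in["tin_blue","tin_white"]:
        for d in bot.cut_out(n,l)[:3]:
            m=d["pixels"].astype(bool);ys,xs=np.nonzero(m)
            bb=[(xs.min()+xs.max())/2,(ys.min()+ys.max())/2]
            print(n,"cut",l,round(d["p"],2),P(d["xy"]),m.sum(),bb,P(atz(c,bb,.026)))
    hsv=cv2.cvtColor(c["color"],cv2.COLOR_RGB2HSV)
    g=cv2.inRange(hsv,(45,90,60),(80,255,255));k,L,S,ce=cv2.connectedComponentsWithStats(g)
    print(n,"green",[(S[i][4],P(ce[i])) for i in range(1,k) if S[i][4]>4])
    v=cv2.inRange(hsv,(0,0,0),(180,255,45));v[:200]=0;k,L,S,ce=cv2.connectedComponentsWithStats(v)
    print(n,"black",[(S[i][4],P(ce[i])) for i in range(1,k) if 25<S[i][4]<300])
E
```

```text
scene bay0 [(0.73, [0.545, -0.071, 0.03]), (0.65, [0.541, 0.017, 0.03])]
scene warmer [(0.59, [0.532, 0.015, 0.0])]
scene tin_blue [(0.71, [0.325, 0.345, 0.0]), (0.69, [0.51, 0.11, 0.0]), (0.65, [0.358, 0.227, 0.0])]
scene tin_white [(0.82, [0.47, 0.335, 0.0])]
scene guard_bar [(0.65, [0.579, 0.017, 0.141])]
scene cut tin_blue 0.7 [295.4, 157.2] 292 [np.float64(295.0), np.float64(161.5)] [0.365, 0.225, 0.026]
scene cut tin_blue 0.59 [314.6, 142.4] 302 [np.float64(314.0), np.float64(145.0)] [0.33, 0.328, 0.026]
scene cut tin_white 0.61 [338.2, 167.1] 330 [np.float64(339.5), np.float64(167.5)] [0.468, 0.342, 0.026]
scene green [(np.int32(22), [216.5, 241.091]), (np.int32(1228), [313.201, 296.471])]
scene black [(np.int32(26), [215.0, 222.5]), (np.int32(94), [2.298, 275.34]), (np.int32(198), [313.374, 316.919])]
side bay0 [(0.7, [0.533, 0.095, 0.03]), (0.65, [0.528, 0.016, 0.03]), (0.64, [0.77, -0.192, 0.03])]
side warmer [(0.62, [0.524, 0.016, 0.0])]
side tin_blue [(0.9, [0.32, 0.308, 0.0]), (0.71, [0.366, 0.211, 0.0])]
side tin_white [(0.59, [0.474, 0.332, 0.0]), (0.53, [0.548, -0.044, 0.0])]
side guard_bar [(0.63, [0.565, 0.026, 0.141])]
side cut tin_blue 0.77 [189.4, 171.4] 403 [np.float64(188.5), np.float64(170.0)] [0.327, 0.329, 0.026]
side cut tin_blue 0.68 [203.6, 194.3] 437 [np.float64(202.0), np.float64(192.0)] [0.363, 0.222, 0.026]
side cut tin_white 0.79 [234.4, 163.4] 385 [np.float64(233.0), np.float64(163.5)] [0.467, 0.34, 0.026]
side green [(np.int32(1397), [386.285, 224.62]), (np.int32(49), [296.224, 275.571])]
side black [(np.int32(295), [34.82, 210.078]), (np.int32(31), [24.677, 232.097]), (np.int32(280), [381.125, 247.325]), (np.int32(217), [9.364, 278.18]), (np.int32(135), [87.363, 256.274]), (np.int32(44), [279.773, 261.659])]
```

```bash
cat >>h.py <<'E'
P=lambda v:np.round(v,4).tolist()
def warmer_fit(C,px):
    # px: list of (cam, warmer-frame point, pixel); fit x,y,yaw
    def W(q,X):
        c,s=np.cos(q[2]),np.sin(q[2]);return np.array([q[0]+c*X[0]-s*X[1],q[1]+s*X[0]+c*X[1],X[2]])
    f=lambda q:np.concatenate([proj(C[n],W(q,X))-u for n,X,u in px])
    r=least_squares(f,[.536,.016,0],loss="soft_l1");return r.x,f(r.x).reshape(-1,2)
E
python3 - <<'E'
from h import *
C={n:bot.camera(n) for n in("scene","side")};px=[]
for n,c in C.items():
    hsv=cv2.cvtColor(c["color"],cv2.COLOR_RGB2HSV)
    m=cv2.inRange(hsv,(172,150,80),(180,255,255))|cv2.inRange(hsv,(0,190,80),(5,255,255))
    k,L,S,ce=cv2.connectedComponentsWithStats(m)
    for i in range(1,k):
        if S[i][4]>40:print(n,S[i],P(ce[i]))
    i=max(range(1,k),key=lambda i:S[i][4] if 200<ce[i][0]<320 else 0)
    pts=np.argwhere(L==i)[:,::-1].astype(float);u,s,vt=np.linalg.svd(pts-pts.mean(0),full_matrices=False)
    t=(pts-pts.mean(0))@vt[0];e=[pts.mean(0)+vt[0]*(t.min()+1),pts.mean(0)+vt[0]*(t.max()-1)]
    pr=[proj(c,[.579,.016+y,.141]) for y in(-.06,.06)]
    if np.linalg.norm(e[0]-pr[0])>np.linalg.norm(e[1]-pr[0]):e=e[::-1]
    px+=[(n,[.0369,y,.141],q) for y,q in zip((-.06,.06),e)]
k={"scene":(215.2,222.5),"side":(279.8,261.7)};px+=[(n,[.025-.085*np.sin(.6),-.174,.05+.085*np.cos(.6)],np.array(k[n])) for n in k]
q,r=warmer_fit(C,px);print("warmer",P(q),P(r))
K=tri([ray(C[n],k[n]) for n in k]);G=tri([ray(C["scene"],(216.5,241.1)),ray(C["side"],(296.2,275.6))]);print("knob",P(K),"green",P(G))
c,s=np.cos(q[2]),np.sin(q[2]);R=np.array([[c,s,0],[-s,c,0],[0,0,1]])
for X in(K,G):
    w=R@(X-[q[0],q[1],0]);d=w-[.025,-.174,.05];print(P(w),"len",np.hypot(d[0],d[2]),"lever val",np.arctan2(d[0],d[2])+.6)
for n in C:
    for l in("glue_bottle","mallet","tape_roll","sanding_block"):print(n,l,[P(atz(C[n],d["xy"],0)) for d in bot.tip_of(n,l)][:2])
E
```

```text
scene [357 192   9   9  62] [360.871, 195.6774]
scene [257 195  34  19 152] [273.9408, 203.6447]
scene [195 197  17  23  56] [203.4821, 208.0179]
side [302 141   9   8  62] [305.6452, 144.4677]
side [276 189  13  32 165] [281.6848, 203.5758]
side [191 289  46   9 120] [213.35, 293.1333]
warmer [0.5363, 0.0173, 0.108] [[0.4704, 1.6473], [2.4172, -2.2465], [3.6277, 1.2558], [-1.0449, -1.4565], [-0.2056, 0.4259], [-1.7921, 2.1486]]
knob [0.5364, -0.1587, 0.1278] green [0.5733, -0.1769, 0.0917]
[-0.0188, -0.175, 0.1278] len 0.08926895898932691 lever val 0.0872666744262327
[0.0159, -0.1971, 0.0917] len 0.042684840925202694 lever val 0.3846081375806515
scene glue_bottle [[0.6727, 0.261, 0.0], [0.4934, -0.1223, 0.0]]
scene mallet [[0.6589, 0.4381, 0.0]]
scene tape_roll [[0.3892, 0.086, 0.0]]
scene sanding_block []
side glue_bottle [[0.6784, 0.2582, 0.0], [0.535, -0.0456, 0.0]]
side mallet [[0.648, 0.4304, 0.0]]
side tape_roll [[0.3896, 0.095, 0.0]]
side sanding_block [[0.3926, -0.0222, 0.0]]
```

Emit:
jog_arm --slide '[[0, 0, -45], [0, 0, -45], [0, 0, -45], [0, 0, -45], [30, -36, -10], [30, -36, -10], [32, -36, 0], [32, -36, 0], [32, -36, 0], [32, -36, 0], [32, -36, 0], [32, -36, 0], [32, -36, 0], [32, -36, 0], [32, -36, 0], [32, -36, 0], [32, -36, 0], [32, -36, 0], [32, -36, 0], [0, 0, 0]]' --rotation '[[0, 0, 0], [0, 0, 0], [0, 0, 0], [0, 0, 0], [0, 0, 0], [0, 0, 0], [0, 0, 0], [0, 0, 0], [0, 0, 0], [0, 0, 0], [0, 0, 0], [0, 0, 0], [0, 0, 0], [0, 0, 0], [0, 0, 0], [0, 0, 0], [0, 0, 0], [0, 0, 0], [0, 0, 6.5], [0, 0, 0]]' --grip 0

```text
t: 4.5
eef_pos: [0.4883, 0.0008, 0.3913]
eef_rot: [-3.133, -0.193, -0.002]
wrist_force: [-0.1, -0.5, 0.1]
finger_gap: 0.004
grasp_force: 0.0
```

```bash
cat >>h.py <<'E'
class Wr:
    def __init__(s):
        st=bot.state();s.c=c=bot.camera("wrist");s.T=np.eye(4);s.T[:3,:3]=Ro.from_rotvec(st["eef_rot"]).as_matrix();s.T[:3,3]=st["eef_pos"];s.T=s.T@c["hand_eye"]
    def ray(s,uv):
        c=s.c;a=np.array([(uv[0]-c["cx"])/c["fx"],(uv[1]-c["cy"])/c["fy"]]);r=np.linalg.norm(a);d=np.array([*(a/max(r,1e-9)*np.sin(r)),np.cos(r)])
        return s.T[:3,3],s.T[:3,:3]@d
    def atz(s,uv,z):
        o,d=s.ray(uv);return o+d*(z-o[2])/d[2]
    def proj(s,X):
        p=s.T[:3,:3].T@(np.asarray(X)-s.T[:3,3]);r=np.arctan2(np.hypot(p[0],p[1]),p[2]);u=p[:2]/np.hypot(p[0],p[1])*r
        return np.array([s.c["fx"]*u[0]+s.c["cx"],s.c["fy"]*u[1]+s.c["cy"]])
E
python3 - <<'E'
from h import *
s=bot.state();print(s["t"],P(s["eef_pos"]),P(s["eef_rot"]),P(s["joint_positions"]))
w=Wr();cv2.imwrite("pics/w1.png",w.c["color"][:,:,::-1]);print(w.c["fx"],w.c["cx"],w.c["cy"],P(w.c["hand_eye"]))
for l,z in[("bay0",.03),("tin_blue",0),("tin_white",0),("guard_bar",.141),("lever_knob",.12),("tin_amber",0),("tin_green",0)]:print(l,[(round(d["p"],2),P(d["xy"]),P(w.atz(d["xy"],z))) for d in bot.tip_of("wrist",l)][:3])
E
```

```text
4.5 [0.4883, 0.0008, 0.3913] [-3.1327, -0.1929, -0.0015] [0.5669, 0.0925, -0.6764, 1.6681, 0.0558, 1.4005, -1.5646]
325.19226210127806 277.4488292737828 209.60663324083936 [[-0.0003, -0.9663, -0.2575, 0.0732], [1.0, -0.0, -0.0011, -0.0006], [0.001, -0.2575, 0.9663, -0.1938], [0.0, 0.0, 0.0, 1.0]]
bay0 [(0.82, [314.3, 144.7], [0.5358, -0.0544, 0.03]), (0.77, [224.9, 137.5], [0.5299, 0.0987, 0.03]), (0.61, [270.7, 141.3], [0.532, 0.02, 0.03])]
tin_blue [(0.96, [158.4, 215.3], [0.3661, 0.2235, -0.0]), (0.74, [114.4, 228.3], [0.3248, 0.3242, 0.0])]
tin_white [(0.88, [105.5, 159.9], [0.4658, 0.3453, 0.0])]
guard_bar [(0.9, [273.5, 118.8], [0.5687, 0.0179, 0.141])]
lever_knob [(0.82, [384.5, 157.0], [0.5377, -0.151, 0.12])]
tin_amber [(0.18, [269.5, 143.0], [0.5271, 0.0223, 0.0])]
tin_green [(0.54, [340.5, 234.5], [0.3722, -0.1336, 0.0])]
```

View pics/w1.png

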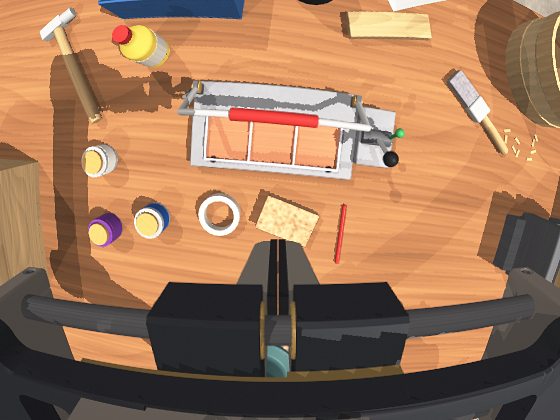

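The wrist view shows only two tins: blue at (151,220) and white at (99,160). The purple look-alike is at (105,230). The guard's red sleeve runs (230,114)–(317,121), the knob is at (391,159) and the green ball at (400,133). Next I measure the warmer's yaw and the pointer angle.

```bash
python3 - <<'E'
from h import *
w=Wr();im=w.c["color"]
hsv=cv2.cvtColor(im,cv2.COLOR_RGB2HSV)
cm=cv2.inRange(hsv,(4,110,120),(14,200,255));cm[:, :190]=0;cm[:,365:]=0;cm[:100]=0;cm[180:]=0
g=cv2.inRange(hsv,(45,90,60),(80,255,255));k,L,S,ce=cv2.connectedComponentsWithStats(g);print([(S[i],P(ce[i])) for i in range(1,k) if S[i][4]>8])
b=cv2.inRange(hsv,(0,0,0),(180,255,50));b[:,:370]=0;b[:145]=0;b[175:]=0;b[:,415:]=0;k,L,S,kc=cv2.connectedComponentsWithStats(b);print([(S[i],P(kc[i])) for i in range(1,k) if S[i][4]>8])
for n,u,z in[("redL",(230,114.5),.141),("redR",(318,121),.141),("barL",(181,111.5),.141),("barR",(368,125.5),.141),("boxfL",(192,164),.03),("boxfR",(350,177.5),.03),("knob",(391,159),.120)]:
    print(n,P(w.atz(u,z)))
cv2.imwrite("pics/w1c.png",cv2.resize(im[70:195,170:420],(800,400),interpolation=cv2.INTER_CUBIC)[:,:,::-1])
E
```

```text
[(array([384, 125,  15,  12,  87], dtype=int32), [392.1839, 130.6207])]
[(array([378, 149,  15,  15, 143], dtype=int32), [384.0909, 155.4406])]
redL [0.5673, 0.0681, 0.141]
redR [0.5717, -0.0515, 0.141]
barL [0.5666, 0.1377, 0.141]
barR [0.5759, -0.122, 0.141]
boxfL [0.4779, 0.1439, 0.03]
boxfR [0.4849, -0.1342, 0.03]
knob [0.5332, -0.171, 0.12]
```

View pics/w1c.png

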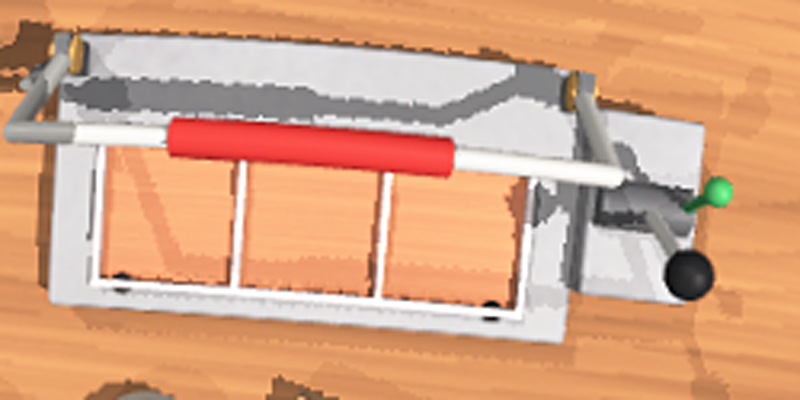

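```bash
python3 - <<'E'
from h import *
w=Wr();f=lambda u:np.array([u[0]/3.2+170-.35,u[1]/3.2+70-.35])
H=np.sin(.5)*.09;lv=.6
pts=[((168,137),(.08-H,.06,.141)),((455,157),(.08-H,-.06,.141)),((5,130),(.08-H,.13,.141)),((628,178),(.08-H,-.13,.141)),
((97,285),(-.0405,.115,.038)),((235,288),(-.0405,.038,.038)),((378,298),(-.0405,-.038,.038)),((520,315),(-.0405,-.115,.038)),((50,302),(-.075,.1425,.03)),((562,340),(-.075,-.1425,.03)),
((689,275),(.025-.085*np.sin(.6),-.174,.05+.085*np.cos(.6)))]
def W(q,X):
    c,s=np.cos(q[2]),np.sin(q[2]);return np.array([q[0]+c*X[0]-s*X[1],q[1]+s*X[0]+c*X[1],X[2]])
F=lambda q:np.concatenate([w.proj(W(q,X))-f(u) for u,X in pts])
r=least_squares(F,[.535,.02,.04],loss="soft_l1",f_scale=1.);q=r.x;print(P(q));print(np.round(F(q).reshape(-1,2),1).tolist())
o,d=w.ray(f((719,191)));c,s=np.cos(q[2]),np.sin(q[2]);R=np.array([[c,s,0],[-s,c,0],[0,0,1]])
ow=R@(o-[q[0],q[1],0]);dw=R@d
for y in(-.19,-.195,-.2,-.205):
    # where ray is at distance .056 from pivot in xz? list x,z along ray at that y
    t=(y-ow[1])/dw[1];X=ow+t*dw;print(y,P(X),np.hypot(X[0]-.025,X[2]-.05),np.arctan2(X[0]-.025,X[2]-.05)+.6)
# joint fit with scene & side
C={n:bot.camera(n) for n in("scene","side")};gp={"scene":(216.8,240.6),"side":(297.8,273)}
def G(p):
    X=W(q,(.025+.056*np.sin(p[0]-.6),p[1],.05+.056*np.cos(p[0]-.6)))
    return np.concatenate([w.proj(X)-f((719,191))]+[proj(C[n],X)-gp[n] for n in gp])
for a0 in(.3,1,1.3):
    r=least_squares(G,[a0,-.195]);print(P(r.x),r.cost,P(r.fun))
cc=[cv2.resize(C[n]["color"][y:y+60,x:x+80],(400,300),interpolation=cv2.INTER_CUBIC) for n,x,y in(("scene",180,205),("side",260,240))]
cv2.imwrite("pics/lev.png",np.hstack(cc)[:,:,::-1])
E
```

```text
[0.5361, 0.0168, 0.0418]
[[0.9, -0.8], [-0.5, -1.3], [3.0, 0.2], [-4.6, -2.6], [-0.7, -0.9], [0.4, 0.6], [0.5, 0.5], [1.0, -1.1], [-0.4, 12.0], [0.3, 11.1], [-3.1, 10.6]]
-0.19 [0.0342, -0.19, 0.1131] 0.06374689242818442 0.7455272313923416
-0.195 [0.0346, -0.195, 0.0996] 0.05048365366723105 0.7907328265722581
-0.2 [0.0349, -0.2, 0.0861] 0.03739665795954185 0.8678410929907796
-0.205 [0.0352, -0.205, 0.0726] 0.02476688335460549 1.0255117340477815
[0.7683, -0.1947] 2.3287143680317097 [1.0559, 0.1816, 0.2079, -0.7739, 0.586, -1.5887]
[0.7683, -0.1947] 2.328714368031176 [1.0559, 0.1816, 0.2079, -0.7739, 0.586, -1.5887]
[0.7683, -0.1947] 2.328714368031127 [1.0559, 0.1816, 0.2079, -0.7739, 0.586, -1.5887]
```

View pics/lev.png

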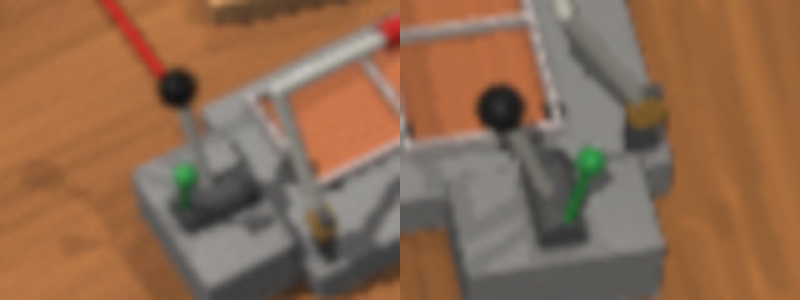

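The pointer sits at about 0.77 rad, slightly past upright, and the lever currently at about 0.2. The warmer is at about (0.536, 0.017) with yaw 0.042. Now I push the guard open.

Emit:
jog_arm --slide '[[0, 0, 0], [41, -15, 0], [0, 0, 45], [0, 0, 45], [0, 0, 45], [0, 0, 45], [0, 0, 45], [0, 0, 43], [0, 0, 0], [0, 0, 0]]' --rotation '[[0, 0, 4.6], [0, 0, 0], [0, 0, 0], [0, 0, 0], [0, 0, 0], [0, 0, 0], [0, 0, 0], [0, 0, 0], [0, 0, 0], [0, 0, 0]]'

```text
t: 6.1
eef_pos: [0.5278, 0.0112, 0.1237]
eef_rot: [-3.141, -0.056, 0.001]
wrist_force: [0.2, -0.2, 0.7]
finger_gap: 0.002
grasp_force: 0.0
```

Emit:
jog_arm --slide '[[12, 0, 0], [12, 0, 0], [12, 0, 0], [12, 0, 0], [12, 0, 0], [12, 0, 0], [12, 0, 0], [12, 0, 0], [12, 0, 0], [0, 0, 0], [-40, 0, 0], [-40, 0, 0], [0, 0, -45], [0, 0, -45], [0, 0, -45], [-30, 0, -45], [-30, 0, -45], [0, 0, 0]]' --rotation '[[0, 0, 0], [0, 0, 0], [0, 0, 0], [0, 0, 0], [0, 0, 0], [0, 0, 0], [0, 0, 0], [0, 0, 0], [0, 0, 0], [0, 0, 0], [0, 0, 0], [0, 0, 0], [0, 0, 0], [0, 0, 0], [0, 0, 0], [0, 0, 0], [0, 0, 0], [0, 0, 0]]'

```text
t: 7.9
eef_pos: [0.5004, 0.011, 0.3474]
eef_rot: [3.138, 0.057, 0.014]
wrist_force: [-0.2, 0.2, 0.7]
finger_gap: 0.01
grasp_force: 0.0
```

```bash
python3 - <<'E'
from h import *
s=bot.state();print(s["t"],P(s["eef_pos"]),P(s["eef_rot"]),P(s["joint_positions"]))
w=Wr();cv2.imwrite("pics/w2.png",w.c["color"][:,:,::-1])
for l,z in[("bay0",.03),("tin_blue",0),("tin_white",0),("guard_bar",.141),("lever_knob",.12)]:print(l,[(round(d["p"],2),P(d["xy"]),P(w.atz(d["xy"],z))) for d in bot.tip_of("wrist",l)][:3])
E
```

```text
7.9 [0.5004, 0.011, 0.3474] [3.1378, 0.0566, 0.014] [0.5482, 0.139, -0.7027, 1.7234, 0.0975, 1.3046, -1.7095]
bay0 [(0.97, [223.1, 156.9], [0.5235, 0.0983, 0.03]), (0.75, [321.2, 153.7], [0.5339, -0.0569, 0.03]), (0.73, [273.5, 152.2], [0.5331, 0.0185, 0.03])]
tin_blue [(0.9, [113.1, 255.1], [0.3285, 0.3295, 0.0]), (0.77, [158.3, 240.2], [0.3663, 0.2272, 0.0]), (0.51, [490.2, 105.2], [0.6534, -0.3916, 0.0])]
tin_white [(0.61, [99.3, 186.4], [0.4658, 0.3447, 0.0])]
guard_bar [(0.66, [271.3, 58.7], [0.6579, 0.0245, 0.141])]
lever_knob [(0.55, [403.5, 161.5], [0.5373, -0.1599, 0.12]), (0.33, [490.4, 105.6], [0.6348, -0.302, 0.12]), (0.31, [382.4, 19.0], [0.7328, -0.1215, 0.12])]
```

View pics/w2.png

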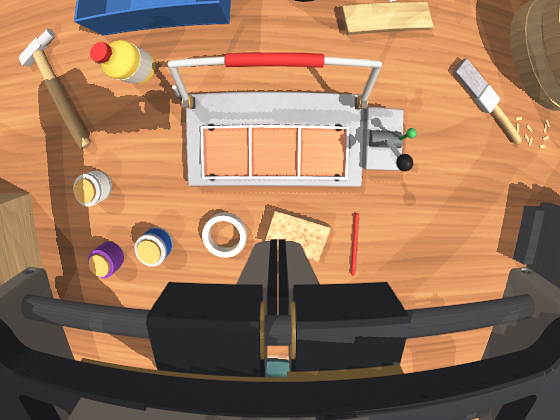

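The guard now rests at its open stop, with the bar at (271,59). The bays are clear at (225,152), (274,151) and (322,152), and the tins haven't moved. I'll refine the bay and tin centres.

```bash
cat >>h.py <<'E'
def lids(w,zl=.057):
    hsv=cv2.cvtColor(w.c["color"],cv2.COLOR_RGB2HSV);m=cv2.inRange(hsv,(14,90,150),(28,255,255))
    k,L,S,ce=cv2.connectedComponentsWithStats(m)
    return [(int(S[i][4]),P(ce[i]),P(w.atz(ce[i],zl))) for i in range(1,k) if S[i][4]>60]
E
python3 - <<'E'
from h import *
w=Wr();print(lids(w))
hsv=cv2.cvtColor(w.c["color"],cv2.COLOR_RGB2HSV)
m=cv2.inRange(hsv,(3,110,140),(13,220,255));M=np.zeros_like(m);M[126:180,202:348]=m[126:180,202:348];m=cv2.erode(M,np.ones((3,3)))
k,L,S,ce=cv2.connectedComponentsWithStats(m)
for i in range(1,k):
    if S[i][4]>300:
        r=cv2.minAreaRect(np.argwhere(L==i)[:,::-1].astype(np.float32));b=cv2.boxPoints(r);print(S[i][4],P(ce[i]),P(w.atz(ce[i],.03)),P(np.mean([w.atz(u,.03) for u in b],0)))
E
```

```text
[(1629, [390.2959, 11.0129], [0.7643, -0.1515, 0.057]), (66, [531.1212, 18.197], [0.8282, -0.4468, 0.057]), (68, [66.5294, 29.3088], [0.7491, 0.3785, 0.057]), (1332, [115.4317, 58.9399], [0.681, 0.2725, 0.057]), (66, [279.7121, 46.7273], [0.6885, 0.0146, 0.057]), (1023, [49.4878, 91.781], [0.6412, 0.4096, 0.057]), (121, [77.124, 62.4628], [0.6847, 0.3489, 0.057]), (334, [414.3473, 64.497], [0.6819, -0.1917, 0.057]), (187, [193.2246, 66.6203], [0.6585, 0.141, 0.057]), (176, [290.4489, 66.125], [0.6595, -0.0019, 0.057]), (73, [145.0411, 74.2055], [0.6512, 0.2184, 0.057]), (71, [233.8873, 68.3803], [0.6544, 0.0798, 0.057]), (250, [344.816, 72.324], [0.6557, -0.0816, 0.057]), (787, [428.0635, 79.2783], [0.6618, -0.2161, 0.057]), (89, [265.6854, 75.764], [0.6438, 0.0333, 0.057]), (74, [26.6351, 87.6351], [0.6563, 0.4691, 0.057]), (132, [395.1136, 88.7727], [0.6391, -0.1607, 0.057]), (226, [456.8097, 108.3894], [0.6228, -0.2717, 0.057]), (273, [511.6813, 123.0403], [0.616, -0.394, 0.057]), (410, [17.0927, 117.1049], [0.6044, 0.4956, 0.057]), (179, [327.0391, 132.1285], [0.5647, -0.059, 0.0
[... 1199 characters left out ...]
4047, -0.1472, 0.057]), (435, [147.1333, 250.4897], [0.3662, 0.225, 0.057]), (346, [97.0809, 264.474], [0.3305, 0.3318, 0.057]), (155, [222.5161, 271.0258], [0.3376, 0.0955, 0.057]), (78, [332.2308, 271.6282], [0.343, -0.084, 0.057]), (156, [333.8205, 279.8718], [0.3277, -0.0882, 0.057]), (326, [132.7515, 285.1748], [0.2962, 0.2622, 0.057]), (212, [467.9906, 290.8679], [0.2972, -0.3599, 0.057]), (122, [293.5, 334.4426], [0.2141, -0.0276, 0.057]), (104, [113.1058, 346.7212], [0.1403, 0.3374, 0.057]), (294, [126.3367, 356.1531], [0.12, 0.3106, 0.057])]
1812 [225.1595, 149.6291] [0.5313, 0.0939, 0.03] [0.5315, 0.0938, 0.03]
1694 [273.5679, 150.5992] [0.5317, 0.0184, 0.03] [0.5334, 0.0179, 0.03]
```

Emit:
jog_arm --slide '[[-2.5, -41.6, 18.4], [-2.5, -41.6, 18.4], [-2.5, -41.6, 18.4], [-2.5, -41.6, 18.4], [-2.5, -41.6, 18.4], [-2.5, -41.6, 18.4], [-2.5, -41.6, 18.4], [-2.5, -41.6, 18.4], [0, 0, 0], [0, 0, 0]]' --rotation '[[0, 0, 0], [0, 0, 0], [0, 0, 0], [0, 0, 0], [0, 0, 0], [0, 0, 0], [0, 0, 0], [0, 0, 0], [0, 0, 0], [0, 0, 0]]' --grip 1

```text
t: 9.25
eef_pos: [0.4671, 0.3426, 0.1923]
eef_rot: [3.14, 0.06, -0.006]
wrist_force: [0.1, -0.3, 0.9]
finger_gap: 0.849
grasp_force: 0.0
```

```bash
cat >>h.py <<'E'
def tin(w,l,z=.026,n=3):
    for d in bot.cut_out("wrist",l)[:n]:
        m=d["pixels"].astype(np.uint8);hsv=cv2.cvtColor(w.c["color"],cv2.COLOR_RGB2HSV)
        g=cv2.inRange(hsv,(12,80,120),(30,255,255))*m;k,L,S,ce=cv2.connectedComponentsWithStats(g)
        if k>1:
            i=1+np.argmax(S[1:,4]);print(l,round(d["p"],2),P(d["xy"]),"mid",P(w.atz(d["xy"],z)),"lid",S[i][4],P(ce[i]),P(w.atz(ce[i],z+.031)))
def st():
    s=bot.state();print("t",s["t"],P(s["eef_pos"]),P(s["eef_rot"]),"F",P(s["wrist_force"]),"gap",s["finger_gap"],"q",P(s["joint_positions"]))
def to(x,y,z):
    s=bot.state();print("tool delta mm",np.round(Ro.from_rotvec(s["eef_rot"]).as_matrix().T@(np.array([x,y,z])-s["eef_pos"])*1000,1))
E
python3 - <<'E'
from h import *
st();w=Wr();cv2.imwrite("pics/w3.png",w.c["color"][:,:,::-1]);tin(w,"tin_white");tin(w,"tin_blue");to(.468,.343,.023)
E
```

```text
t 9.25 [0.4671, 0.3426, 0.1923] [3.14, 0.0602, -0.0058] F [0.134, -0.3443, 0.9099] gap 0.8489396557369778 q [-0.1004, 0.4747, -0.7764, 1.7386, 0.3685, 1.0844, -2.5306]
tin_white 0.67 [272.5, 192.7] mid [0.4632, 0.349, 0.026] lid 1348 [275.5883, 193.0549] [0.4696, 0.3455, 0.057]
tin_white 0.43 [489.1, 131.2] mid [0.5573, 0.077, 0.026] lid 2262 [479.0902, 149.069] [0.5332, 0.1129, 0.057]
tin_blue 0.89 [283.2, 292.7] mid [0.3354, 0.3312, 0.026] lid 691 [281.0043, 303.8683] [0.3377, 0.3344, 0.057]
tool delta mm [ -1.2  -2.8 171.1]
```

Emit:
jog_arm --slide '[[2, -2, 40], [0, 0, 45], [0, 0, 40], [0, 0, 30], [0, 0, 14], [0, 0, 0]]' --rotation '[[0, 0, 0], [0, 0, 0], [0, 0, 0], [0, 0, 0], [0, 0, 0], [0, 0, 0]]'

```text
t: 10.0
eef_pos: [0.4703, 0.3421, 0.0241]
eef_rot: [3.139, 0.053, -0.003]
wrist_force: [0.5, 0.2, 0.9]
finger_gap: 0.999
grasp_force: 0.0
```

Emit:
jog_arm --slide '[[0, 0, 0], [0, 0, 0], [0, 0, 0], [0, 0, 0], [0, 0, 0], [0, 0, 0]]' --rotation '[[0, 0, 0], [0, 0, 0], [0, 0, 0], [0, 0, 0], [0, 0, 0], [0, 0, 0]]' --grip 0

```text
t: 10.6
eef_pos: [0.4704, 0.344, 0.0254]
eef_rot: [-3.141, -0.056, -0.0]
wrist_force: [-0.9, -0.3, 0.8]
finger_gap: 0.502
grasp_force: 0.0
```

Emit:
jog_arm --slide '[[0, 0, 0], [0, 0, 0], [0, 0, 0], [0, 0, -20], [0, 0, -40], [0, 0, -40], [0, 0, 0]]' --rotation '[[0, 0, 0], [0, 0, 0], [0, 0, 0], [0, 0, 0], [0, 0, 0], [0, 0, 0], [0, 0, 0]]'

```text
t: 11.3
eef_pos: [0.4724, 0.3463, 0.1296]
eef_rot: [-3.136, -0.056, -0.01]
wrist_force: [0.9, 1.1, -3.2]
finger_gap: 0.465
grasp_force: 30.0
```

```bash
python3 - <<'E'
from h import *
st();print(bot.state()["grasp_force"]);to(.532,.094,.135)
E
```

```text
t 11.3 [0.4724, 0.3463, 0.1296] [-3.1365, -0.0558, -0.0104] F [0.8769, 1.1402, -3.2329] gap 0.4645747623591279 q [-0.137, 0.549, -0.7354, 1.789, 0.4413, 0.9661, -2.5889]
29.999218583106995
tool delta mm [ 50.6 254.3  -6.2]
```

```bash
python3 - <<'E'
from h import *
a=bot.camera("side")["color"][110:230,170:330];b=bot.camera("wrist")["color"]
cv2.imwrite("pics/g4.png",np.hstack([cv2.resize(a,(400,300),interpolation=cv2.INTER_CUBIC),cv2.resize(b,(400,300))])[:,:,::-1])
E
```

View pics/g4.png

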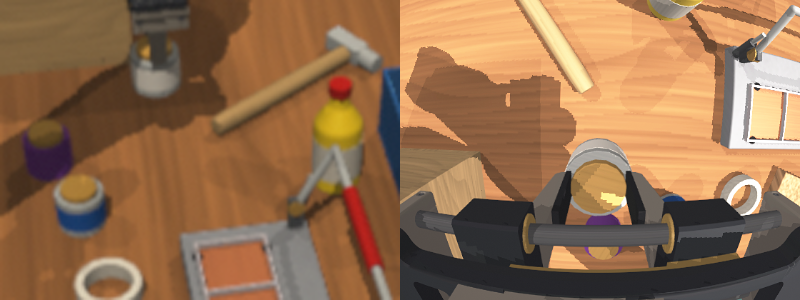

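```bash
python3 - <<'E'
from h import *
c=bot.camera("side");w=Wr()
for X in([.4724,.3463,.104],[.4724,.3463,.152],[.4724,.3463,.1296]):print(P(proj(c,X)),P(w.proj(X)))
for n,l in(("side","tin_white"),("wrist","tin_white"),("scene","tin_white")):
    if n=="scene":cs=bot.camera("scene")
    for d in bot.cut_out(n,l)[:2]:
        ys,xs=np.nonzero(d["pixels"]);print(n,round(d["p"],2),P(d["xy"]),xs.min(),xs.max(),ys.min(),ys.max())
print(P(proj(cs,[.4724,.3463,.1296])))
c2=w.c["color"][150:330,180:380];a=c["color"][100:175,190:290]
cv2.imwrite("pics/g5.png",np.hstack([cv2.resize(a,(400,300),interpolation=cv2.INTER_CUBIC),cv2.resize(c2,(333,300),interpolation=cv2.INTER_CUBIC)])[:,:,::-1])
E
```

```text
[233.2249, 142.1821] [273.4431, 228.1729]
[232.3405, 129.3203] [272.5262, 255.5014]
[232.758, 135.3913] [273.0032, 241.2247]
side 0.74 [230.3, 142.3] 222 241 127 150
wrist 0.92 [277.0, 248.5] 231 324 192 303
scene 0.84 [346.1, 149.8] 334 351 138 157
scene 0.67 [213.6, 223.7] 211 221 219 239
[344.7585, 146.0464]
```

View pics/g5.png

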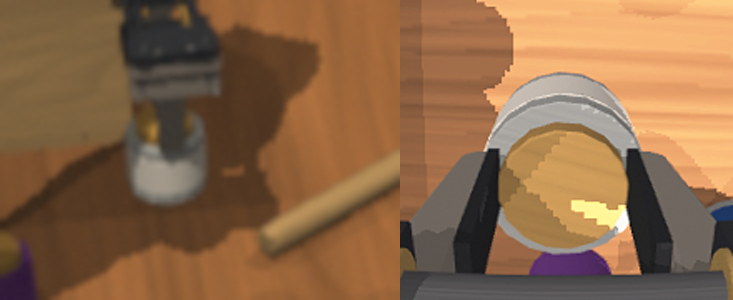

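```bash
python3 - <<'E'
from h import *
c=bot.camera("side");s=bot.camera("scene")
for z in(.06,.07,.08,.09,.1,.11):
    n=[proj(c,[.4724+.029*np.cos(a),.3463+.029*np.sin(a),z])[1] for a in np.linspace(0,6.28,40)]
    m=[proj(s,[.4724+.029*np.cos(a),.3463+.029*np.sin(a),z])[1] for a in np.linspace(0,6.28,40)]
    print(z,"side bottom row",round(max(n),1),"scene",round(max(m),1))
st()
E
```

```text
0.06 side bottom row 159.5 scene 167.1
0.07 side bottom row 156.9 scene 165.1
0.08 side bottom row 154.4 scene 163.0
0.09 side bottom row 151.8 scene 160.9
0.1 side bottom row 149.2 scene 158.7
0.11 side bottom row 146.5 scene 156.6
t 11.8 [0.4698, 0.3437, 0.1242] [3.1404, 0.0559, -0.0024] F [-0.1466, 0.5145, -3.1187] gap 0.46779755552089053 q [-0.1386, 0.5552, -0.7319, 1.7936, 0.4421, 0.9654, -2.5895]
```

Projecting the held tin into both views puts its underside at about 0.099, which fits the commanded grasp, so the grip is sound. I carry it to bay 0.

Emit:
jog_arm --slide '[[10, 40, -5], [10, 42, 0], [10, 42, 0], [11, 42, 0], [10, 42, 0], [9, 42, 0], [0, 0, 0], [0, 0, 0], [0, 0, 0]]' --rotation '[[0, 0, 0], [0, 0, 0], [0, 0, 0], [0, 0, 0], [0, 0, 0], [0, 0, 0], [0, 0, 0], [0, 0, 0], [0, 0, 0]]'

```text
t: 12.7
eef_pos: [0.5387, 0.0976, 0.1302]
eef_rot: [-3.14, -0.058, 0.0]
wrist_force: [0.0, 0.0, -3.3]
finger_gap: 0.466
grasp_force: 30.0
```

```bash
python3 - <<'E'
from h import *
st();to(.5325,.094,.056)
w=Wr();cv2.imwrite("pics/w6.png",w.c["color"][:,:,::-1])
for X in([.5325,.094,.03],[.5335,.018,.03]):print(P(w.proj(X)))
print([(round(d["p"],2),P(d["xy"]),P(w.atz(d["xy"],.03))) for d in bot.tip_of("wrist","bay0")][:3])
E
```

```text
t 12.7 [0.5387, 0.0976, 0.1302] [-3.1402, -0.0582, 0.0004] F [0.0053, 0.0054, -3.2832] gap 0.4658842569116598 q [0.3331, 0.4856, -0.7291, 1.8739, 0.3966, 0.9318, -2.114]
tool delta mm [-6.3  3.5 74.2]
[282.2337, 210.732]
[361.3761, 212.5548]
[(0.84, [434.1, 212.5], [0.5363, -0.0608, 0.03]), (0.6, [361.9, 216.1], [0.53, 0.0171, 0.03])]
```

View pics/w6.png

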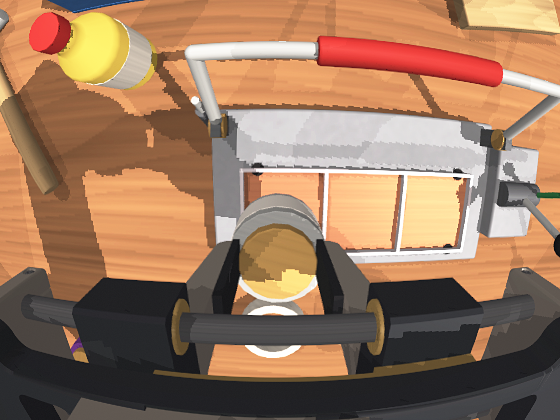

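The tin is held over bay 0, whose inside spans columns 245–325. My predicted centres (282,211) and (361,213) match the picture. Lowering now.

Emit:
jog_arm --slide '[[-6, 3.5, 15], [0, 0, 25], [0, 0, 20], [0, 0, 10], [0, 0, 2], [0, 0, 0], [0, 0, 0]]' --rotation '[[0, 0, 0], [0, 0, 0], [0, 0, 0], [0, 0, 0], [0, 0, 0], [0, 0, 0], [0, 0, 0]]'

```text
t: 13.5
eef_pos: [0.534, 0.0931, 0.0591]
eef_rot: [-3.141, -0.057, -0.003]
wrist_force: [0.4, -0.7, -2.9]
finger_gap: 0.463
grasp_force: 30.0
```

Emit:
jog_arm --slide '[[0, 0, 2], [0, 0, 1], [0, 0, 0]]' --rotation '[[0, 0, 0], [0, 0, 0], [0, 0, 0]]'

```text
t: 13.8
eef_pos: [0.5334, 0.0923, 0.0554]
eef_rot: [3.141, 0.055, 0.001]
wrist_force: [0.5, 0.6, -3.9]
finger_gap: 0.465
grasp_force: 30.0
```

Emit:
jog_arm --slide '[[0, 0, 1.5], [0, 0, 0]]' --rotation '[[0, 0, 0], [0, 0, 0]]'

```text
t: 14.0
eef_pos: [0.5335, 0.0924, 0.0551]
eef_rot: [3.14, 0.055, 0.001]
wrist_force: [-3.1, -1.4, 9.4]
finger_gap: 0.463
grasp_force: 33.0
```

Emit:
jog_arm --slide '[[0, 0, 0], [0, 0, 0], [0, 0, 0], [0, 0, 0], [0, 0, -20], [0, 0, -40], [0, 0, -10], [0, 0, 0], [0, 0, 0]]' --rotation '[[0, 0, 0], [0, 0, 0], [0, 0, 0], [0, 0, 0], [0, 0, 0], [0, 0, 0], [0, 0, 0], [0, 0, 0], [0, 0, 0]]' --grip 1

```text
t: 14.9
eef_pos: [0.5326, 0.092, 0.1228]
eef_rot: [3.14, 0.055, -0.002]
wrist_force: [-0.7, -0.6, 0.7]
finger_gap: 1.0
grasp_force: 0.0
```

```bash
python3 - <<'E'
from h import *
st();w=Wr();tin(w,"tin_white",.056);print(P(w.proj([.533,.0935,.087])))
E
```

```text
t 14.9 [0.5326, 0.092, 0.1228] [3.1405, 0.055, -0.002] F [-0.7228, -0.554, 0.6843] gap 0.9995262095354012 q [0.3412, 0.4851, -0.7267, 1.8949, 0.4024, 0.9135, -2.1157]
tin_white 0.83 [276.7, 220.7] mid [0.5266, 0.0933, 0.056] lid 2538 [276.7967, 224.6635] [0.533, 0.0934, 0.087]
tin_white 0.45 [279.1, 224.0] mid [0.5237, 0.0912, 0.056] lid 2519 [276.9214, 224.5478] [0.533, 0.0933, 0.087]
[276.672, 224.6038]
```

Emit:
jog_arm --slide '[[0, -1.5, 0], [0, 0, 0], [0, 0, 0], [0, 0, 0], [0, 0, 0], [0, 0, 0], [0, 0, 0], [0, 0, 0], [0, 0, 0], [0, 0, 10], [0, 0, 10], [0, 0, 0]]' --rotation '[[0, 0, 0], [0, 0, 0], [0, 0, 0], [0, 0, 0], [0, 0, 0], [0, 0, 0], [0, 0, 0], [0, 0, 0], [0, 0, 0], [0, 0, 0], [0, 0, 0], [0, 0, 0]]' --grip 0

```text
t: 16.2
eef_pos: [0.5318, 0.0935, 0.1017]
eef_rot: [3.141, 0.056, -0.006]
wrist_force: [0.5, 0.5, 0.1]
finger_gap: 0.005
grasp_force: 0.0
```

Emit:
jog_arm --slide '[[0, 0, 5], [0, 0, 3], [0, 0, 2], [0, 0, 2], [0, 0, 1], [0, 0, 0]]' --rotation '[[0, 0, 0], [0, 0, 0], [0, 0, 0], [0, 0, 0], [0, 0, 0], [0, 0, 0]]'

```text
t: 16.8
eef_pos: [0.5331, 0.0939, 0.0906]
eef_rot: [3.141, 0.056, -0.0]
wrist_force: [-0.2, 0.6, -0.4]
finger_gap: 0.007
grasp_force: 0.0
```

Emit:
jog_arm --slide '[[0, 0, 2], [0, 0, 0]]' --rotation '[[0, 0, 0], [0, 0, 0]]'

```text
t: 17.0
eef_pos: [0.5331, 0.0939, 0.0885]
eef_rot: [3.141, 0.056, -0.0]
wrist_force: [-0.4, -0.1, -0.3]
finger_gap: 0.007
grasp_force: 0.0
```

Emit:
jog_arm --slide '[[0, 0, 2], [0, 0, 0]]' --rotation '[[0, 0, 0], [0, 0, 0]]'

```text
t: 17.2
eef_pos: [0.533, 0.0939, 0.0864]
eef_rot: [3.141, 0.056, -0.001]
wrist_force: [-0.6, -0.1, -0.2]
finger_gap: 0.008
grasp_force: 0.0
```

Emit:
jog_arm --slide '[[0, 0, 2], [0, 0, 0]]' --rotation '[[0, 0, 0], [0, 0, 0]]'

```text
t: 17.4
eef_pos: [0.533, 0.0939, 0.0844]
eef_rot: [3.141, 0.056, -0.001]
wrist_force: [-1.2, -0.6, 0.3]
finger_gap: 0.007
grasp_force: 0.0
```

Emit:
jog_arm --slide '[[0, 0, 2], [0, 0, 0]]' --rotation '[[0, 0, 0], [0, 0, 0]]'

```text
t: 17.6
eef_pos: [0.533, 0.0939, 0.0824]
eef_rot: [3.141, 0.056, -0.001]
wrist_force: [-0.2, -0.0, 0.8]
finger_gap: 0.004
grasp_force: 0.0
```

```bash
python3 - <<'E'
from h import *
st();c=bot.camera("side");w=Wr()
a=c["color"][170:260,220:340];b=w.c["color"][150:330,180:380]
cv2.imwrite("pics/g7.png",np.hstack([cv2.resize(a,(400,300),interpolation=cv2.INTER_CUBIC),cv2.resize(b,(333,300),interpolation=cv2.INTER_CUBIC)])[:,:,::-1])
E
```

```text
t 17.6 [0.533, 0.0939, 0.0824] [3.1409, 0.0557, -0.0008] F [-0.1808, -0.0442, 0.7919] gap 0.004117330708903621 q [0.3054, 0.5403, -0.6898, 1.922, 0.4551, 0.8404, -2.1614]
```

View pics/g7.png

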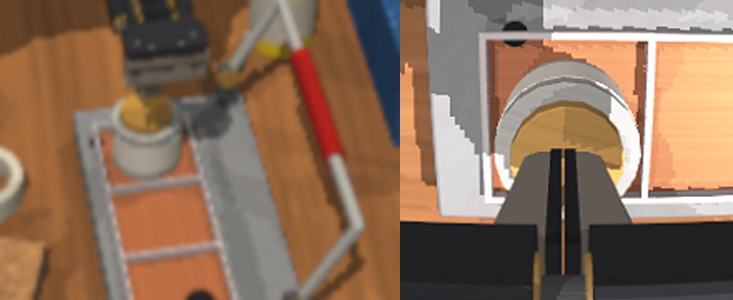

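The fingertips still hover over the lid, so they reach less far than stated. The grip at 43 mm width was really on the lid. I keep going down in steps until I feel contact.

Emit:
jog_arm --slide '[[0, 0, 2], [0, 0, 2], [0, 0, 0]]' --rotation '[[0, 0, 0], [0, 0, 0], [0, 0, 0]]'

```text
t: 18.0
eef_pos: [0.5329, 0.0939, 0.0783]
eef_rot: [3.141, 0.056, -0.001]
wrist_force: [-0.5, -0.3, 0.3]
finger_gap: 0.004
grasp_force: 0.0
```

Emit:
jog_arm --slide '[[0, 0, 2], [0, 0, 2], [0, 0, 0]]' --rotation '[[0, 0, 0], [0, 0, 0], [0, 0, 0]]'

```text
t: 18.3
eef_pos: [0.5329, 0.0939, 0.0743]
eef_rot: [3.141, 0.056, -0.001]
wrist_force: [0.6, -0.7, 0.4]
finger_gap: 0.002
grasp_force: 0.0
```

Emit:
jog_arm --slide '[[0, 0, 2], [0, 0, 0]]' --rotation '[[0, 0, 0], [0, 0, 0]]'

```text
t: 18.5
eef_pos: [0.533, 0.0939, 0.0724]
eef_rot: [3.141, 0.056, -0.001]
wrist_force: [-0.6, -0.1, -0.3]
finger_gap: 0.001
grasp_force: 0.0
```

Emit:
jog_arm --slide '[[0, 0, 2], [0, 0, 0]]' --rotation '[[0, 0, 0], [0, 0, 0]]'

```text
t: 18.7
eef_pos: [0.533, 0.0939, 0.0704]
eef_rot: [3.141, 0.056, -0.001]
wrist_force: [-0.4, 0.3, 0.4]
finger_gap: 0.007
grasp_force: 0.0
```

Emit:
jog_arm --slide '[[0, 0, 2], [0, 0, 0]]' --rotation '[[0, 0, 0], [0, 0, 0]]'

```text
t: 18.9
eef_pos: [0.533, 0.0939, 0.0684]
eef_rot: [3.141, 0.056, -0.001]
wrist_force: [-0.4, -1.2, -0.2]
finger_gap: 0.007
grasp_force: 0.0
```

Emit:
jog_arm --slide '[[0, 0, 2], [0, 0, 0]]' --rotation '[[0, 0, 0], [0, 0, 0]]'

```text
t: 19.1
eef_pos: [0.533, 0.0939, 0.0664]
eef_rot: [3.141, 0.056, -0.001]
wrist_force: [-0.0, 0.3, -0.0]
finger_gap: 0.007
grasp_force: 0.0
```

```bash
python3 - <<'E'
from h import *
st();c=bot.camera("side");w=Wr();s=bot.camera("scene")
for X in([.533,.0939,.068],[.533,.0939,.087]):print(P(proj(c,X)),P(proj(s,X)),P(w.proj(X)))
a=c["color"][170:245,220:320];b=w.c["color"][150:330,180:380]
cv2.imwrite("pics/g8.png",np.hstack([cv2.resize(a,(400,300),interpolation=cv2.INTER_CUBIC),cv2.resize(b,(333,300),interpolation=cv2.INTER_CUBIC)])[:,:,::-1])
E
```

```text
t 19.1 [0.533, 0.0939, 0.0664] [3.1409, 0.0556, -0.0007] F [-0.0045, 0.2689, -0.003] gap 0.007056063748350756 q [0.2917, 0.5626, -0.6734, 1.9313, 0.4764, 0.8119, -2.1787]
[264.2976, 205.9802] [288.6372, 200.4204] [278.8743, 243.1961]
[264.2078, 201.0592] [288.7848, 196.5435] [278.9827, 254.8991]
```

View pics/g8.png

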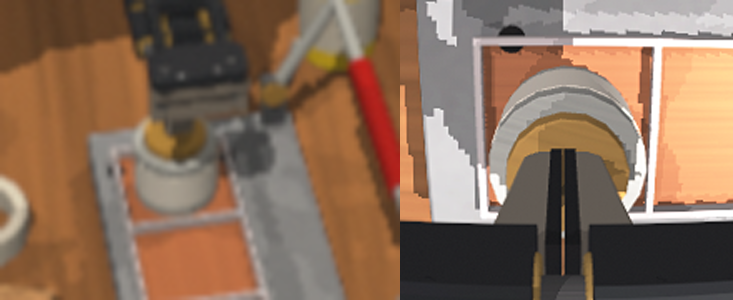

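Allowing for the finger's half-width, the tip appears at z≈0.087 with the reported TCP at 0.066. So the real tips stand about 20 mm behind the reported TCP. I press on with that offset.

Emit:
jog_arm --slide '[[0, 0, 2], [0, 0, 0]]' --rotation '[[0, 0, 0], [0, 0, 0]]'

```text
t: 19.45
eef_pos: [0.533, 0.0939, 0.0644]
eef_rot: [3.141, 0.056, -0.001]
wrist_force: [-0.7, 0.5, -0.5]
finger_gap: 0.005
grasp_force: 0.0
```

Emit:
jog_arm --slide '[[0, 0, 2], [0, 0, 0]]' --rotation '[[0, 0, 0], [0, 0, 0]]'

```text
t: 19.65
eef_pos: [0.5333, 0.094, 0.0627]
eef_rot: [3.141, 0.056, 0.0]
wrist_force: [0.2, 0.3, 0.8]
finger_gap: 0.006
grasp_force: 0.5
```

Emit:
jog_arm --slide '[[0, 0, 2], [0, 0, 0]]' --rotation '[[0, 0, 0], [0, 0, 0]]'

```text
t: 19.85
eef_pos: [0.5333, 0.094, 0.061]
eef_rot: [3.141, 0.056, 0.0]
wrist_force: [-1.2, -0.7, 4.6]
finger_gap: 0.007
grasp_force: 2.0
```

Emit:
jog_arm --slide '[[0, 0, 2], [0, 0, 0]]' --rotation '[[0, 0, 0], [0, 0, 0]]'

```text
t: 20.05
eef_pos: [0.5334, 0.094, 0.059]
eef_rot: [3.141, 0.056, 0.001]
wrist_force: [-1.5, -0.2, 4.0]
finger_gap: 0.002
grasp_force: 2.3
```

Emit:
jog_arm --slide '[[0, 0, 2], [0, 0, 0]]' --rotation '[[0, 0, 0], [0, 0, 0]]'

```text
t: 20.25
eef_pos: [0.5334, 0.094, 0.0579]
eef_rot: [3.14, 0.056, 0.001]
wrist_force: [-3.5, -1.0, 12.9]
finger_gap: 0.006
grasp_force: 6.6
```

Emit:
jog_arm --slide '[[0, 0, 2], [0, 0, 0]]' --rotation '[[0, 0, 0], [0, 0, 0]]'

```text
t: 20.45
eef_pos: [0.5336, 0.094, 0.0578]
eef_rot: [3.138, 0.056, 0.001]
wrist_force: [-8.7, -2.1, 29.4]
finger_gap: 0.007
grasp_force: 14.6
```

Emit:
jog_arm --slide '[[0, 0, 2], [0, 0, 0]]' --rotation '[[0, 0, 0], [0, 0, 0]]'

```text
t: 20.65
eef_pos: [0.5337, 0.094, 0.0576]
eef_rot: [3.137, 0.056, 0.002]
wrist_force: [-13.0, -4.2, 45.6]
finger_gap: 0.006
grasp_force: 22.6
```

The lid hit a hard stop at 45 N, so white is home; the true tip is 23 mm behind the reported TCP. I lift and turn 90° for the blue tin.

Emit:
jog_arm --slide '[[0, 0, -10], [0, 0, -40], [0, 0, -40], [0, 0, -30], [0, 0, 0], [0, 0, 0], [0, 0, 0], [0, 0, 0], [0, 0, 0], [0, 0, 0], [0, 0, 0], [0, 0, 0], [0, 0, 0], [0, 0, 0], [0, 0, 0], [0, 0, 0]]' --rotation '[[0, 0, 0], [0, 0, 0], [0, 0, 0], [0, 0, 0], [0, 0, 8.2], [0, 0, 8.2], [0, 0, 8.2], [0, 0, 8.2], [0, 0, 8.2], [0, 0, 8.2], [0, 0, 8.2], [0, 0, 8.2], [0, 0, 8.2], [0, 0, 8.1], [0, 0, 8.1], [0, 0, 0]]' --grip 1

```text
t: 22.25
eef_pos: [0.5275, 0.0916, 0.161]
eef_rot: [2.5, -1.855, -0.023]
wrist_force: [0.4, -0.3, -0.7]
finger_gap: 1.002
grasp_force: 0.0
```

```bash
python3 - <<'E'
from h import *
st();to(.366,.225,.12);w=Wr();tin(w,"tin_blue");tin(w,"tin_white",.056)
E
```

```text
t 22.25 [0.5275, 0.0916, 0.161] [2.5002, -1.8546, -0.0226] F [0.3796, -0.2988, -0.6717] gap 1.0020475066176977 q [-0.6247, 0.3433, 0.474, 1.9135, -0.1776, 0.9587, -2.9145]
tool delta mm [-174.8  114.5   43.7]
tin_blue 0.84 [367.0, 345.5] mid [0.3536, 0.2488, 0.026] lid 448 [371.4152, 349.0625] [0.3644, 0.2321, 0.057]
tin_blue 0.58 [252.8, 113.0] mid [0.5725, 0.0169, 0.026] lid 3944 [310.4412, 53.4361] [0.5371, -0.0513, 0.057]
tin_white 0.7 [268.6, 208.0] mid [0.5317, 0.099, 0.056] lid 1866 [270.6736, 208.0949] [0.5324, 0.091, 0.087]
tin_white 0.41 [418.4, 130.7] mid [0.4132, -0.0179, 0.056] lid 4653 [420.6894, 130.5637] [0.4258, -0.0143, 0.087]
```

Joint 7 reached its range limit, so I turn the other way; a half turn gives the same grasp.

Emit:
jog_arm --slide '[[0, 0, 0], [0, 0, 0], [0, 0, 0], [0, 0, 0], [0, 0, 0], [0, 0, 0], [0, 0, 0], [0, 0, 0], [0, 0, 0], [0, 0, 0], [0, 0, 0], [0, 0, 0], [0, 0, 0], [0, 0, 0], [0, 0, 0], [0, 0, 0], [0, 0, 0], [0, 0, 0], [0, 0, 0], [0, 0, 0]]' --rotation '[[0, 0, -8.4], [0, 0, -8.4], [0, 0, -8.4], [0, 0, -8.4], [0, 0, -8.4], [0, 0, -8.4], [0, 0, -8.4], [0, 0, -8.4], [0, 0, -8.4], [0, 0, -8.4], [0, 0, -8.4], [0, 0, -8.4], [0, 0, -8.4], [0, 0, -8.4], [0, 0, -8.4], [0, 0, -8.4], [0, 0, -8.4], [0, 0, -8.4], [0, 0, -8.4], [0, 0, -5.0]]'

```text
t: 24.4
eef_pos: [0.5279, 0.0902, 0.1618]
eef_rot: [-2.179, -2.242, 0.04]
wrist_force: [-0.4, -0.0, 0.5]
finger_gap: 0.999
grasp_force: 0.0
```

```bash
python3 - <<'E'
from h import *
st();s=bot.state();r=s["eef_rot"];print("yaw",np.degrees(2*np.arctan2(r[1],r[0])));to(.366,.225,.12)
E
```

```text
t 24.4 [0.5279, 0.0902, 0.1618] [-2.1793, -2.2416, 0.0395] F [-0.4321, -0.0039, 0.5138] gap 0.9994635285343807 q [-0.1554, 0.3317, -0.0934, 1.8835, 0.0379, 0.9575, -0.2383]
yaw -268.3857640207292
tool delta mm [ 139.6 -156.8   45.3]
```

Emit:
jog_arm --slide '[[28, -31.4, 5], [28, -31.4, 5], [28, -31.4, 10], [28, -31.4, 10], [28, -31.4, 15], [0, 0, 0], [0, 0, 0]]' --rotation '[[0, 0, 0], [0, 0, 0], [0, 0, 0], [0, 0, 0], [0, 0, 0], [0, 0, 0], [0, 0, 0]]'

```text
t: 25.1
eef_pos: [0.3662, 0.2267, 0.12]
eef_rot: [-2.183, -2.239, 0.041]
wrist_force: [0.6, -0.7, -0.2]
finger_gap: 0.999
grasp_force: 0.0
```

```bash
python3 - <<'E'
from h import *
st();w=Wr();tin(w,"tin_blue");tin(w,"tin_white");to(.366,.225,.009)
for l in("tin_blue","tin_white"):print([(round(d["p"],2),P(d["xy"]),P(w.atz(d["xy"],0))) for d in bot.tip_of("wrist",l)][:3])
E
```

```text
t 25.1 [0.3662, 0.2267, 0.12] [-2.1827, -2.239, 0.0414] F [0.5879, -0.6987, -0.2171] gap 0.9992879573643224 q [-0.434, 0.2312, -0.2127, 2.1473, 0.0534, 0.7972, -0.6543]
tin_blue 0.76 [279.2, 207.2] mid [0.3659, 0.2248, 0.026] lid 2107 [276.598, 212.1224] [0.3644, 0.2289, 0.057]
tool delta mm [  0.2   1.4 111.1]
[(0.74, [280.9, 196.6], [0.3668, 0.2288, 0.0]), (0.65, [249.6, 89.5], [0.3343, 0.3329, 0.0]), (0.24, [293.0, 383.7], [0.3903, -0.0223, 0.0])]
[(0.51, [537.5, 187.5], [0.6806, 0.2538, 0.0])]
```

Emit:
jog_arm --slide '[[0, 0, 0], [0, 0, 40], [0, 0, 40], [0, 0, 25], [0, 0, 6], [0, 0, 0]]' --rotation '[[-1.0, 1.1, 0], [0, 0, 0], [0, 0, 0], [0, 0, 0], [0, 0, 0], [0, 0, 0]]'

```text
t: 25.95
eef_pos: [0.3646, 0.2274, 0.0081]
eef_rot: [-2.184, -2.236, 0.005]
wrist_force: [-0.1, 0.3, -0.5]
finger_gap: 0.996
grasp_force: 0.0
```

Emit:
jog_arm --slide '[[0, 0, 0], [0, 0, 0], [0, 0, 0], [0, 0, 0], [0, 0, 0], [0, 0, 0], [0, 0, 0], [0, 0, 0]]' --rotation '[[0, 0, 0], [0, 0, 0], [0, 0, 0], [0, 0, 0], [0, 0, 0], [0, 0, 0], [0, 0, 0], [0, 0, 0]]' --grip 0

```text
t: 26.75
eef_pos: [0.3645, 0.2278, 0.009]
eef_rot: [-2.184, -2.237, 0.003]
wrist_force: [-2.1, -0.4, 7.6]
finger_gap: 0.624
grasp_force: 30.0
```

Emit:
jog_arm --slide '[[0, 0, -20], [0, 0, -40], [0, 0, -40], [0, 0, -20], [-30, 25, 0], [-35, 28, 0], [-35, 29, 0], [-35, 29, 0], [-35, 29, 0], [-35, 29, 0], [0, 0, 0], [0, 0, 0]]' --rotation '[[0, 0, 0], [0, 0, 0], [0, 0, 0], [0, 0, 0], [0, 0, 0], [0, 0, 0], [0, 0, 0], [0, 0, 0], [0, 0, 0], [0, 0, 0], [0, 0, 0], [0, 0, 0]]'

```text
t: 27.95
eef_pos: [0.5394, 0.0247, 0.1235]
eef_rot: [-2.186, -2.233, 0.005]
wrist_force: [0.1, 0.9, -3.4]
finger_gap: 0.623
grasp_force: 30.0
```

```bash
python3 - <<'E'
from h import *
st();to(.5337,.018,.041);w=Wr();tin(w,"tin_white",.05)
print([(round(d["p"],2),P(d["xy"]),P(w.atz(d["xy"],.03))) for d in bot.tip_of("wrist","bay0")][:3])
E
```

```text
t 27.95 [0.5394, 0.0247, 0.1235] [-2.1859, -2.2328, 0.0052] F [0.1152, 0.9345, -3.4184] gap 0.6227398518252654 q [-0.0522, 0.3774, -0.0593, 1.9188, 0.0145, 0.8594, -0.0958]
tool delta mm [-7.3 -4.7 82.5]
tin_white 0.67 [267.9, 134.3] mid [0.53, 0.0908, 0.05] lid 2747 [268.6047, 131.7597] [0.5318, 0.0932, 0.081]
[]
```

Emit:
jog_arm --slide '[[-7, -5, 20], [0, 0, 30], [0, 0, 20], [0, 0, 8], [0, 0, 1], [0, 0, 0]]' --rotation '[[0, 0, 0], [0, 0, 0], [0, 0, 0], [0, 0, 0], [0, 0, 0], [0, 0, 0]]'

```text
t: 28.7
eef_pos: [0.5346, 0.02, 0.0461]
eef_rot: [-2.183, -2.238, 0.002]
wrist_force: [-0.5, 0.0, -2.2]
finger_gap: 0.626
grasp_force: 30.0
```

Emit:
jog_arm --slide '[[0, 0, 2], [0, 0, 0]]' --rotation '[[0, 0, 0], [0, 0, 0]]'

```text
t: 28.9
eef_pos: [0.5347, 0.0195, 0.0442]
eef_rot: [-2.185, -2.237, 0.001]
wrist_force: [0.0, -0.5, -2.7]
finger_gap: 0.621
grasp_force: 30.0
```

Emit:
jog_arm --slide '[[-1, 0, 2], [0, 0, 1], [0, 0, 0]]' --rotation '[[0, 0, 0], [0, 0, 0], [0, 0, 0]]'

```text
t: 29.2
eef_pos: [0.534, 0.0183, 0.0403]
eef_rot: [-2.184, -2.236, 0.003]
wrist_force: [-0.2, 0.6, -2.3]
finger_gap: 0.625
grasp_force: 30.0
```

Emit:
jog_arm --slide '[[0, 0, 1.5], [0, 0, 0]]' --rotation '[[0, 0, 0], [0, 0, 0]]'

```text
t: 29.4
eef_pos: [0.5343, 0.0184, 0.0391]
eef_rot: [-2.184, -2.237, 0.003]
wrist_force: [-1.3, -0.9, -0.2]
finger_gap: 0.62
grasp_force: 30.0
```

Emit:
jog_arm --slide '[[0, 0, 0.5], [0, 0, 0], [0, 0, 0], [0, 0, 0], [0, 0, 0], [0, 0, -20], [0, 0, -30], [0, 0, -25], [0, 0, 0], [0, 0, 0]]' --rotation '[[0, 0, 0], [0, 0, 0], [0, 0, 0], [0, 0, 0], [0, 0, 0], [0, 0, 0], [0, 0, 0], [0, 0, 0], [0, 0, 0], [0, 0, 0]]' --grip 1

```text
t: 30.4
eef_pos: [0.5351, 0.0177, 0.1136]
eef_rot: [-2.184, -2.237, 0.002]
wrist_force: [-0.2, -0.2, -0.4]
finger_gap: 1.001
grasp_force: 0.0
```

```bash
python3 - <<'E'
from h import *
st();w=Wr();tin(w,"tin_blue",.056);tin(w,"tin_white",.05);to(.5335,.018,.068);cv2.imwrite("pics/w9.png",w.c["color"][:,:,::-1])
E
```

```text
t 30.4 [0.5351, 0.0177, 0.1136] [-2.1844, -2.2369, 0.0021] F [-0.2179, -0.2299, -0.3823] gap 1.0007683258119484 q [-0.0411, 0.3826, -0.0581, 1.9391, 0.015, 0.8313, -0.0815]
tin_blue 0.74 [278.9, 220.0] mid [0.5364, 0.0159, 0.056] lid 2718 [277.2653, 227.4919] [0.5354, 0.0193, 0.087]
tin_blue 0.5 [325.7, 182.4] mid [0.5726, 0.0477, 0.056] lid 3779 [273.7274, 285.9981] [0.5338, -0.0276, 0.087]
tin_white 0.77 [270.8, 127.3] mid [0.5282, 0.0896, 0.05] lid 3001 [274.4668, 122.1799] [0.5316, 0.0931, 0.081]
tool delta mm [-0.1  0.2 44.2]
```

View pics/w9.png

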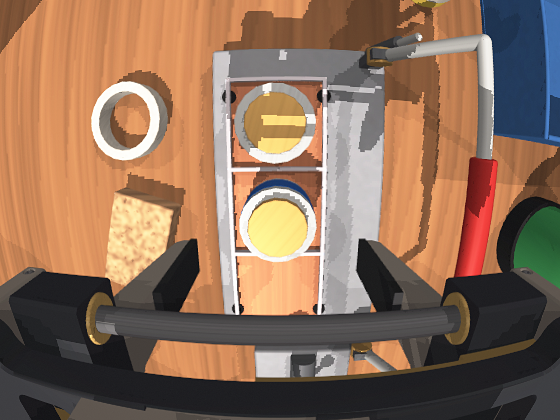

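The picture shows both tins upright in bays, white at (275,120) and blue at (277,225). Now I press the blue lid.

Emit:
jog_arm --slide '[[0, 0, 0], [0, 0, 0], [0, 0, 0], [0, 0, 0], [0, 0, 0], [0, 0, 0], [0, 0, 0], [0, 0, 0], [0, 0, 0], [0, 0, 15], [0, 0, 15], [0, 0, 10], [0, 0, 5], [0, 0, 3], [0, 0, 3], [0, 0, 2], [0, 0, 0]]' --rotation '[[0, 0, 0], [0, 0, 0], [0, 0, 0], [0, 0, 0], [0, 0, 0], [0, 0, 0], [0, 0, 0], [0, 0, 0], [0, 0, 0], [0, 0, 0], [0, 0, 0], [0, 0, 0], [0, 0, 0], [0, 0, 0], [0, 0, 0], [0, 0, 0], [0, 0, 0]]' --grip 0

```text
t: 32.25
eef_pos: [0.5347, 0.0182, 0.061]
eef_rot: [-2.184, -2.237, 0.002]
wrist_force: [-0.7, -0.3, 2.4]
finger_gap: 0.005
grasp_force: 1.1
```

Emit:
jog_arm --slide '[[0, 0, 2], [0, 0, 2], [0, 0, 0]]' --rotation '[[0, 0, 0], [0, 0, 0], [0, 0, 0]]'

```text
t: 32.55
eef_pos: [0.5348, 0.0182, 0.058]
eef_rot: [-2.185, -2.237, 0.002]
wrist_force: [-2.8, 0.2, 11.2]
finger_gap: 0.003
grasp_force: 5.7
```

Emit:
jog_arm --slide '[[0, 0, 2], [0, 0, 0]]' --rotation '[[0, 0, 0], [0, 0, 0]]'

```text
t: 32.75
eef_pos: [0.5348, 0.0183, 0.0578]
eef_rot: [-2.185, -2.237, 0.002]
wrist_force: [-8.3, -1.0, 26.4]
finger_gap: 0.004
grasp_force: 13.4
```

Blue hit the same hard stop (0.0578), so both lids are home. Next I go behind the bar to push it shut.

Emit:
jog_arm --slide '[[0, 0, -20], [0, 0, -40], [0, 0, -42], [0, 36, 0], [0, 36, 0], [0, 36, 0], [0, 36, 0], [0, 36, 0], [0, 0, 0], [0, 0, 30], [0, 0, 35], [0, 0, 0]]' --rotation '[[0, 0, 0], [0, 0, 0], [0, 0, 0], [0, 0, 0], [0, 0, 0], [0, 0, 0], [0, 0, 0], [0, 0, 0], [0, 0, 0], [0, 0, 0], [0, 0, 0], [0, 0, 0]]'

```text
t: 33.95
eef_pos: [0.7099, 0.022, 0.084]
eef_rot: [-2.179, -2.232, 0.015]
wrist_force: [0.1, -0.2, -0.3]
finger_gap: 0.003
grasp_force: 0.0
```

```bash
python3 - <<'E'
from h import *
st();w=Wr();tin(w,"tin_blue",.05,1);tin(w,"tin_white",.05,1);to(.615,.018,.095)
print([(round(d["p"],2),P(d["xy"]),P(w.atz(d["xy"],.141))) for d in bot.tip_of("wrist","guard_bar")][:3])
E
```

```text
t 33.95 [0.7099, 0.022, 0.084] [-2.179, -2.2319, 0.0147] F [0.1006, -0.2454, -0.3029] gap 0.003410289515756639 q [-0.0509, 0.6887, -0.0335, 1.4926, 0.0129, 0.9824, -0.0603]
tin_blue 0.63 [71.0, 224.7] mid [0.5306, 0.016, 0.05] lid 1627 [55.8334, 233.1377] [0.5379, 0.0188, 0.081]
tin_white 0.76 [64.9, 129.6] mid [0.5328, 0.0977, 0.05] lid 1932 [51.1957, 127.5978] [0.5436, 0.0997, 0.081]
tool delta mm [  -1.8 -100.3   -3.1]
[]
```

Emit:
jog_arm --slide '[[0, -12, -4], [0, -12, -4], [0, -12, 0], [0, -12, 0], [0, -12, 0], [0, -12, 0], [0, -12, 0], [0, -12, 0], [0, 0, 0], [0, 0, 0]]' --rotation '[[0, 0, 0], [0, 0, 0], [0, 0, 0], [0, 0, 0], [0, 0, 0], [0, 0, 0], [0, 0, 0], [0, 0, 0], [0, 0, 0], [0, 0, 0]]'

```text
t: 35.15
eef_pos: [0.6202, 0.0199, 0.1002]
eef_rot: [-2.186, -2.238, -0.001]
wrist_force: [0.7, -0.1, -0.3]
finger_gap: 0.008
grasp_force: 0.0
```

```bash
python3 - <<'E'
from h import *
st()
for n in("side","scene"):
    c=bot.camera(n);print(n,[(round(d["p"],2),P(d["xy"]),P(atz(c,d["xy"],.141))) for d in bot.tip_of(n,"guard_bar")][:2],"shut",P(proj(c,[.573,.018,.141])),"open",P(proj(c,[.659,.022,.141])))
E
```

```text
t 35.15 [0.6202, 0.0199, 0.1002] [-2.1856, -2.2381, -0.0009] F [0.6683, -0.146, -0.278] gap 0.007588312904437744 q [-0.0461, 0.5257, -0.0455, 1.7413, 0.016, 0.8834, -0.072]
side [(0.74, [281.1, 205.4], [0.5671, 0.0159, 0.141])] shut [283.2064, 204.6006] open [315.4744, 200.13]
scene [(0.92, [275.6, 205.4], [0.58, 0.0179, 0.141]), (0.48, [266.8, 215.4], [0.5989, -0.0229, 0.141])] shut [274.4115, 203.7847] open [291.0599, 223.432]
```

The guard shows shut in both cameras. Now I take a close look at the lever.

Emit:
jog_arm --slide '[[0, 0, -40], [0, 0, -40], [0, 0, -40], [-25, -6, -25], [-30, -6, 0], [-30, -6, 0], [-30, -6, 0], [-30, -6, 0], [-28, -6, 0], [0, 0, 0], [0, 0, 0]]' --rotation '[[0, 0, 0], [0, 0, 0], [0, 0, 0], [0, 0, 0], [0, 0, 0], [0, 0, 0], [0, 0, 0], [0, 0, 0], [0, 0, 0], [0, 0, 0], [0, 0, 0]]'

```text
t: 36.45
eef_pos: [0.5889, -0.1556, 0.242]
eef_rot: [-2.185, -2.235, 0.003]
wrist_force: [0.1, 0.7, 0.1]
finger_gap: 0.003
grasp_force: 0.0
```

```bash
python3 - <<'E'
from h import *
st();w=Wr();im=w.c["color"];hsv=cv2.cvtColor(im,cv2.COLOR_RGB2HSV)
for n,m in(("green",cv2.inRange(hsv,(45,90,60),(80,255,255))),):
    k,L,S,ce=cv2.connectedComponentsWithStats(m);print(n,[(S[i].tolist(),P(ce[i])) for i in range(1,k) if S[i][4]>20])
for l in("lever_knob","heat_target"):print(l,[(round(d["p"],2),P(d["xy"])) for d in bot.tip_of("wrist",l)][:3])
print("pred knob target",P(w.proj([.5825,-.1556,.1338])),"pivot",P(w.proj([.568,-.156,.05])))
cv2.imwrite("pics/w10.png",cv2.resize(im[100:300,140:420],(784,560),interpolation=cv2.INTER_CUBIC)[:,:,::-1])
E
```

```text
t 36.45 [0.5889, -0.1556, 0.242] [-2.1852, -2.2349, 0.0025] F [0.1295, 0.6519, 0.1323] gap 0.0030198392665524093 q [0.191, 0.3609, 0.0215, 1.6421, -0.0161, 1.153, 0.2403]
green [([441, 58, 90, 74, 5391], [484.5724, 94.2296]), ([259, 203, 16, 19, 181], [266.6243, 213.0552])]
lever_knob [(0.77, [222.8, 202.8]), (0.51, [144.8, 10.7])]
heat_target [(0.74, [272.0, 204.6])]
pred knob target [271.3607, 203.3844] pivot [261.474, 187.6028]
```

View pics/w10.png

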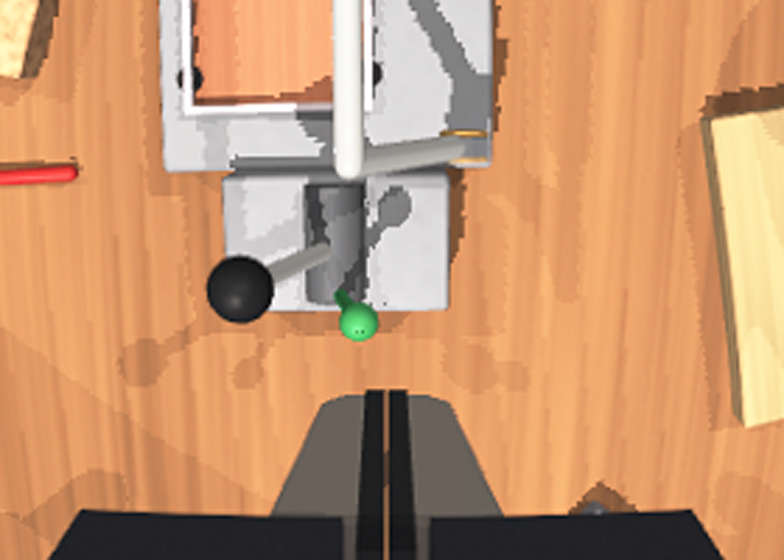

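heat_target is detected at (272,205), against my prediction of (271,203), and the knob is at about (225,203), or x≈0.54. I'll straddle the knob with open jaws, carry it, then close on the target x to centre it.

Emit:
jog_arm --slide '[[0, -24, 0], [0, -24, 0], [0, 0, 0], [0, 0, 0], [0, 0, 0], [0, 0, 0], [0, 0, 0], [0, 0, 0], [0, 0, 30], [0, 0, 40], [0, 0, 40], [0, 0, 25], [0, 0, 12], [0, 0, 0]]' --rotation '[[0, 0, 0], [0, 0, 0], [0, 0, 0], [0, 0, 0], [0, 0, 0], [0, 0, 0], [0, 0, 0], [0, 0, 0], [0, 0, 0], [0, 0, 0], [0, 0, 0], [0, 0, 0], [0, 0, 0], [0, 0, 0]]' --grip 1

```text
t: 38.0
eef_pos: [0.538, -0.1548, 0.0943]
eef_rot: [-2.182, -2.235, 0.005]
wrist_force: [-0.1, -1.3, 0.6]
finger_gap: 1.002
grasp_force: 0.0
```

Emit:
jog_arm --slide '[[0, 0, 0], [0, 0, 0], [0, 0, 0], [0, 0, 0], [0, 0, 0], [0, 0, 0], [0, 0, 0], [0, 0, 0]]' --rotation '[[0, 0, 0], [0, 0, 0], [0, 0, 0], [0, 0, 0], [0, 0, 0], [0, 0, 0], [0, 0, 0], [0, 0, 0]]' --grip 0.4

```text
t: 38.8
eef_pos: [0.5389, -0.1551, 0.0957]
eef_rot: [-2.184, -2.236, 0.003]
wrist_force: [0.7, -0.3, -0.2]
finger_gap: 0.399
grasp_force: 0.0
```

```bash
python3 - <<'E'
from h import *
st();to(.5825,-.1556,.092)
E
```

```text
t 38.8 [0.5389, -0.1551, 0.0957] [-2.184, -2.2365, 0.0031] F [0.6627, -0.3244, -0.1983] gap 0.3989695708326301 q [0.2125, 0.4443, 0.0153, 1.8915, -0.0178, 0.8203, 0.2623]
tool delta mm [-1.6 43.7  3.1]
```

Emit:
jog_arm --slide '[[0, 8, 0], [0, 8, 0], [0, 8, 0], [0, 8, 0], [0, 8, 0], [0, 4, 0], [0, 0, 0], [0, 0, 0]]' --rotation '[[0, 0, 0], [0, 0, 0], [0, 0, 0], [0, 0, 0], [0, 0, 0], [0, 0, 0], [0, 0, 0], [0, 0, 0]]'

```text
t: 39.6
eef_pos: [0.5833, -0.1539, 0.095]
eef_rot: [-2.184, -2.237, 0.002]
wrist_force: [0.7, 0.6, 0.6]
finger_gap: 0.4
grasp_force: 0.0
```

Emit:
jog_arm --slide '[[0, 0, 0], [0, 0, 0], [0, 0, 0], [0, 0, 0]]' --rotation '[[0, 0, 0], [0, 0, 0], [0, 0, 0], [0, 0, 0]]' --grip 0.1

```text
t: 40.0
eef_pos: [0.5822, -0.1539, 0.095]
eef_rot: [-2.183, -2.236, 0.004]
wrist_force: [-3.1, -0.6, -0.1]
finger_gap: 0.244
grasp_force: 30.0
```

Emit:
jog_arm --slide '[[0, 0, 0], [0, 0, 0], [0, 0, 0], [0, 0, 0], [0, 0, 0], [0, 0, 0], [0, 0, 0], [0, 0, -30], [0, 0, -40], [0, 0, -40], [0, 0, -40], [0, 0, 0], [0, 0, 0]]' --rotation '[[0, 0, 0], [0, 0, 0], [0, 0, 0], [0, 0, 0], [0, 0, 0], [0, 0, 0], [0, 0, 0], [0, 0, 0], [0, 0, 0], [0, 0, 0], [0, 0, 0], [0, 0, 0], [0, 0, 0]]' --grip 0.9

```text
t: 41.3
eef_pos: [0.5851, -0.1555, 0.2461]
eef_rot: [-2.185, -2.238, 0.001]
wrist_force: [-0.3, 0.5, -0.9]
finger_gap: 0.899
grasp_force: 0.0
```

```bash
python3 - <<'E'
from h import *
st();w=Wr();im=w.c["color"];hsv=cv2.cvtColor(im,cv2.COLOR_RGB2HSV)
for l in("lever_knob","heat_target"):print(l,[(round(d["p"],2),P(d["xy"]),P(w.atz(d["xy"],.134))) for d in bot.tip_of("wrist",l)][:3])
g=cv2.inRange(hsv,(45,90,60),(80,255,255));k,L,S,ce=cv2.connectedComponentsWithStats(g);print([(S[i].tolist(),P(ce[i])) for i in range(1,k) if S[i][4]>20])
for n in("side","scene"):
    c=bot.camera(n);print(n,[(round(d["p"],2),P(d["xy"])) for d in bot.tip_of(n,"lever_knob")][:2],[(round(d["p"],2),P(d["xy"])) for d in bot.tip_of(n,"heat_target")][:2],"pred",P(proj(c,[.5825,-.1556,.1338])),"bar",[P(atz(c,d["xy"],.141)) for d in bot.tip_of(n,"guard_bar")][:1])
cv2.imwrite("pics/w11.png",cv2.resize(im[100:300,140:420],(784,560),interpolation=cv2.INTER_CUBIC)[:,:,::-1])
E
```

```text
t 41.3 [0.5851, -0.1555, 0.2461] [-2.1853, -2.2378, 0.0012] F [-0.3219, 0.4846, -0.8541] gap 0.8989888692038488 q [0.1895, 0.3498, 0.0245, 1.6482, -0.0165, 1.1558, 0.2431]
lever_knob [(0.69, [272.9, 200.2], [0.5803, -0.1534, 0.134])]
heat_target [(0.68, [275.2, 204.9], [0.5827, -0.158, 0.134])]
[([441, 59, 89, 73, 5262], [484.6484, 94.9704]), ([262, 203, 16, 18, 94], [269.2021, 214.4894])]
side [(0.65, [296.9, 259.0])] [] pred [298.8189, 256.9213] bar [[0.5743, 0.0329, 0.141]]
scene [(0.58, [226.1, 230.0])] [(0.5, [225.3, 232.3])] pred [223.2314, 231.9414] bar [[0.5853, 0.0158, 0.141]]
```

View pics/w11.png

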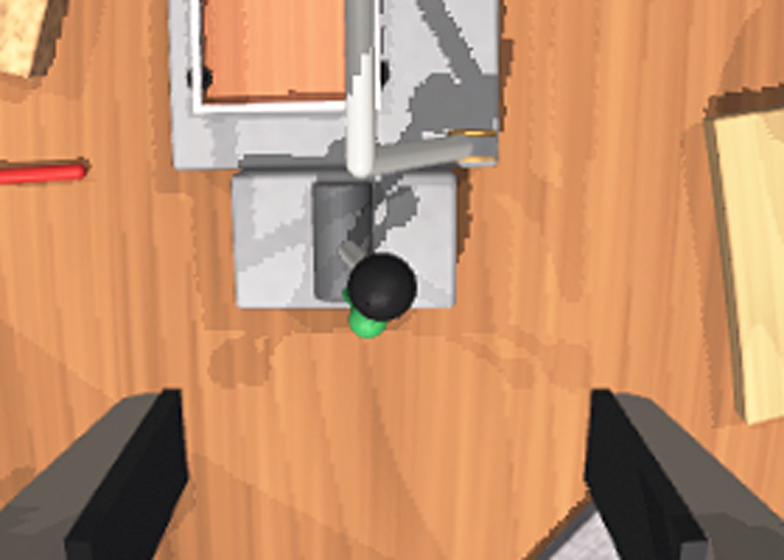

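The knob at crop (382,287) covers the pointer direction. One last numeric check of the alignment and the tins before handing in.

```bash
python3 - <<'E'
from h import *
w=Wr();q=[.5355,.0168,.0418];c,s=np.cos(q[2]),np.sin(q[2])
W=lambda X:np.array([q[0]+c*X[0]-s*X[1],q[1]+s*X[0]+c*X[1],X[2]])
f=lambda u:np.array([u[0]/2.8+140-.3,u[1]/2.8+100-.3])
L=lambda p,l:w.proj(W((.025+l*np.sin(p[0]-.6),p[1],.05+l*np.cos(p[0]-.6))))
for n,u,l,y in(("knob",(382,287),.085,-.174),("green",(366.5,320),.056,-.195)):
    r=least_squares(lambda p:L(p,l)-f(u),[.8,y]);print(n,P(r.x),r.cost)
for n in("side","scene"):
    cam=bot.camera(n)
    for l,X in(("tin_blue",(.535,.0185,.03)),("tin_white",(.532,.0932,.03))):print(n,l,P(proj(cam,X)),[(round(d["p"],2),P(d["xy"])) for d in bot.tip_of(n,l)][:3])
E
```

```text
knob [0.778, -0.1736] 1.6155871338926322e-27
green [0.7491, -0.1929] 4.0389678347315804e-28
side tin_blue [268.9412, 234.9586] [(0.92, [190.7, 175.8]), (0.91, [270.6, 238.7]), (0.45, [267.3, 236.1])]
side tin_white [264.1558, 215.7667] [(0.84, [264.4, 214.5])]
scene tin_blue [268.4012, 217.8545] [(0.7, [313.8, 149.1]), (0.64, [267.0, 216.1])]
scene tin_white [288.0021, 207.8239] [(0.57, [289.7, 207.5])]
```

The knob is at 0.778 rad and the pointer at 0.749 rad, about 2.5 mm apart. The tins are in place and the guard is shut, so I hand in.

```bash
python3 -c "
from station import bot
print(bot.finish_job())"
```

```text
the job is handed in; nothing more can be done
None
```

I handed the job in: the white and blue tins stand in bays 0 and 1 with lids pressed to a hard stop, the guard shows shut, and the lever knob measures about 2.5 mm off the green pointer; the hand-in gave no verdict.

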